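# Unlatch the store box, slide its hatch open and lay out the sanding block

## Task

The sanding block is shut in the plywood store box. Pull the black T-handle up against its spring, turn it counter-clockwise (seen from above) and let it snap down into its other notch; then lift the hatch out of its recess by its steel bar, slide it along its channels until the well is uncovered and leave it lying there. Take out the sanding block and lay it flat on the floor of the wooden tray, without disturbing the other things on the table.

Things in the scene. Friction and masses are not known exactly. Their poses are not given: they have to be found in the camera images.
- store_box: plywood box fixed to the table, 198 (x) x 348 (y) mm, its deck 60 mm high. Origin: centre of its underside, z up. From -y to +y: the catch (axis at x = 0, y = -128 mm), the hatch in its recess over the well (centre y = -34), the parking deck (y = 32 to 164), an end stop. The hatch slides towards +y, away from the catch.
- park (a point): middle of the parking deck's top (box x = 0, y = 98, z = 60 mm), axes as the box's. Aluminium channels run along y on both long sides, over hatch and parking deck: inner faces at x = +-85 mm, 22 mm tall, lips reaching in to x = +-78 from 16 to 22 mm above the deck, so the hatch cannot be taken straight out upward.
- well_floor (a point): centre of the floor of the well on which the sanding block lies, 20 mm above the table, 40 mm below the deck. The well is 150 (x) x 112 (y) mm. Axes as the store box's.
- catch (a joint): turn of the catch about its upright axis, rad: 0 = locked, the steel tongue (46 mm long) lies over the hatch's edge; grows counter-clockwise from above; 1.31 (75 degrees) = free, tongue clear of the hatch. It turns together with the T-handle; about 0.05 rad of play in each notch; end stops at -0.06 and 1.37.
- pull (a joint): height of the T-handle above its seated position, m: 0 = tooth down in a notch, at most 0.018; it must be above 0.010 to turn out of a notch (lift about 15 mm). A spring pulls it down with 6 N when down, 10 N when up. Between the notches the tooth rests on the index plate with this at about 0.010.
- handle_mid (a point): centre of the black T-handle's bar (64 mm long, 14 thick, 22 tall), on the catch's axis, 47 mm above the deck when seated; rises and turns with the handle. Its y axis runs along the bar (at catch = 0 along the box's y), z up. Below the bar is a 12 mm thick stem; free space 28 mm down from this point.
- hatch: loose wooden plate 166 (x) x 128 (y) x 8 mm, 0.2 to 0.45 kg, with a steel bar handle. Origin: centre of its underside; axes as the box's. In the box's frame it starts at y = -34, z = 52 mm in a recess 8 mm deep, flush with the deck; lying on the parking deck z = 60, y up to 100 at the stop (134 mm of slide; well fully uncovered after 120). To slide it, lift it 9 to 15 mm: 12 is good.
- hatch_bar (a point): centre of the hatch's bar handle, 43 mm above the hatch's underside; the bar runs along the hatch's x axis, 84 mm long, 14 x 14 mm in section, 28 mm free below it.
- sanding_block: loose wood and cork sanding block 48 (x) x 88 (y) x 30 mm, 0.04 to 0.09 kg, starts in the well, its long side roughly along the box's y. Origin: centre of its underside.
- tray: shallow wooden tray fixed to the table, outside 170 (x) x 150 (y) x 22 mm, walls and floor 6 mm thick. Origin: centre of its underside.
- tray_in (a point): centre of the tray's inner floor, 6 mm above the table; clear area 158 (x) x 138 (y) mm.
- jar_bare_1: bystander: bare wooden jar, 67 mm across, 58 mm tall, behind the store box. Origin: centre of its underside.
- jar_primed: bystander: off-white jar, 65 mm across, 56 mm tall, behind the store box. Origin: centre of its underside.
- jar_hex: bystander: painted jar, 63 mm across, 54 mm tall, in front of the tray. Origin: centre of its underside.
- spin_top_0: bystander: spinning top, 43 mm across, 54 mm tall, in front of the store box. Origin: centre of its underside.
- tape_roll: bystander: roll of tape lying flat, 86 mm across, 24 mm tall, at the left of the store box's front. Origin: centre of its underside.
Things that resemble listed ones, but are neither listed nor needed, are in the scene too. Several things have the shape of the hatch; the one meant has the colours described above.

How it is judged:
By the outcome, as a careful person would: the job done as asked, in the order asked, and still so for the second after the job is handed in, with the robot touching nothing.
It also fails if it takes over 51 s, if anything falls off the work surface, if the arm or the gripper's body presses on something with over 40 N, if the wrist force passes 120 N, or if a joint passes its speed limit or range.

## Robot

A 7-joint arm with a two-finger parallel gripper is mounted at the origin on a cart in front of the work surface, level with it; the furniture and walls round the work are solid. World frame = base frame: x ahead of the robot, y to its left, z up, the work surface at z = 0. Lengths are in m, angles in rad, forces in N, time in s.
With the tool pointing down it reaches from about 0.425 to 0.875 m from the base axis. Payload 4.7 kg.
Tool frame: the origin (TCP) lies on the centre line of the jaws, within the pads' length; the fingertips stand 19 mm ahead of it and the grasp point (between the pads) is the TCP (ctrl.nose_length is the distance from the TCP to the fingertips, in m); z points along the fingers, x is the direction in which the jaws open and shut, and the axes are right-handed (so a half turn about z gives the same grasp; the last joint's range is limited). The gripper opens to 87 mm and grips with 3 to 60 N. Pads are 19 mm wide; open, the fingers measure 117 mm over their backs; the gripper's body (75 mm by 190 mm) begins 51 mm behind the grasp point.
Start: joints at [-1.09, 0.321, -0.07, 1.45, 0.023, 1.371, -0.057], TCP at [0.293, 0.58, 0.211] pointing down, gripper open.
Joint ranges: [-2.86, 2.86], [-0.3, 2.09], [-1.38, 1.24], [0.06, 2.45], [-1.56, 4.7], [0.09, 2.05], [-2.69, 2.69]. Speed limits (rad/s): [2.57, 2.57, 3.14, 3.14, 3.14, 3.14, 3.14].

## Interface

Orientations are given as a rotation vector (axis times angle).
In Python, from bench import ctrl gives the robot as it stands. The module is installed in compiled form; this text tells all that it offers.
- The arm moves only by the shell command python3 -m crank 'ROWS' [OPENING] [FORCE]. ROWS is a JSON object of lists of equal length, an entry for each row: "dp": the shift along the tool's x, y, z in cm, a list of three; "delta_rot": the turn, a rotation vector about the tool's x, y, z in rad, a list of three. In form: {"dp": [[x, y, z], ...], "delta_rot": [[rx, ry, rz], ...]}. A call has exactly 8 rows; each row shifts and turns the commanded pose from where the row before left it, along the tool's axes as they then stand; what a row does not reach is not made up. A row lasts 1/10 s, in which the tool goes at most 50 mm and 8.59 degrees, less where a joint would pass 70% of its speed; a pose out of reach is approached as far as the arm can. A call with a gripper value outside its range is refused whole. OPENING is the finger opening in cm, from 0 to 8.7, set as the call begins (- or left out, the last holds). The fingers move at their own pace and stop on an object; FORCE is the grip in N (left out, the last holds). Time passes only in rows, so rows that do not move let the fingers close, or fill a call up. It gives the time, the measured TCP pose, the force and the opening at its end, in the units of the state.
- ctrl.get_state(): the state, without advancing time (a new reading comes with each control period).
- ctrl.get_image(name): name is "side" or "top" or "wrist"; returns the picture (420x560x3 uint8, blue, green, red); there is no depth.
- ctrl.camera_info(name): a dict with "camera_matrix" (3x3 intrinsics, pixels), "xyz" and "orientation" of the camera in the world. Camera axes: x right, y down, z forward; pixel columns grow to the right and rows downward; lengths in m; the calibration is good to about 2 mm. A picture is of the moment at which its call begins: read the wrist's pose just before it. camera_info takes no time and is no camera call; for the wrist camera it gives the pose at the moment of the call.
- ctrl.close_job(): hands the job in, once; it reports no verdict.
The state is a dict: "time": time; "joint_positions": joint angles; "qd": joint speeds; "joint_torque": joint torques, N m; "position": TCP position; "tool_rot": TCP orientation; "ft_force": force on the tool from outside, world axes, zero at the start; "torque": the same for the moment, N m; "grip_width": opening from 0.0 (shut) to 1.0 (fully open).
Only numpy, scipy, OpenCV 4.12 (cv2) and the standard library are available. Lean on these libraries where they do the work, as an engineer would, in place of code of your own. Each camera call takes 0.05 s, during which the arm holds its last target.

## Working session

There is one attempt and no reset: what is moved stays moved. The work goes in short steps, Python scripts to look and compute and a shell command to move; the robot and the scene stay as the last step left them, time stands still between calls to the robot, and variables do not carry over. Pictures are saved under pics/ and viewed, and the job is handed in when it is done.

```bash
mkdir -p pics; cat > h.py <<'E'
import numpy as np,cv2
from bench import ctrl
from scipy.spatial.transform import Rotation as R
def snap(n,f):
    im=ctrl.get_image(n); cv2.imwrite('pics/'+f,im); return im
def cam(n):
    c=ctrl.camera_info(n); K=np.array(c['camera_matrix']); o=np.array(c['orientation'])
    r=R.from_rotvec(o).as_matrix() if o.shape==(3,) else (o if o.shape==(3,3) else R.from_quat(o).as_matrix())
    return K,np.array(c['xyz']),r
def ray(c,px):
    K,x,r=c; d=r@np.linalg.inv(K)@np.array([px[0],px[1],1.]); return x,d/np.linalg.norm(d)
def onz(c,px,z):
    x,d=ray(c,px); return x+d*(z-x[2])/d[2]
def tri(*obs):
    A=np.zeros((3,3));b=np.zeros(3)
    for c,px in obs:
        x,d=ray(c,px);P=np.eye(3)-np.outer(d,d);A+=P;b+=P@x
    p=np.linalg.solve(A,b)
    res=[np.linalg.norm((np.eye(3)-np.outer(ray(c,px)[1],ray(c,px)[1]))@(p-c[1])) for c,px in obs]
    return p,res
def proj(c,p):
    K,x,r=c; q=K@(r.T@(np.array(p)-x)); return q[:2]/q[2]
E
python3 - <<'E'
from h import *
print(ctrl.get_state())
for n in ['side','top','wrist']:
    snap(n,n+'0.png'); print(n,ctrl.camera_info(n))
print(ctrl.nose_length)
E
```

```text
{'time': 0.0, 'joint_positions': array([-1.0898735 ,  0.32180684, -0.07006594,  1.45170629,  0.02259805,
        1.37079332, -0.05688989]), 'qd': array([-0.00062342, -0.00034542,  0.00016607,  0.00110913, -0.00089278,
        0.00063289, -0.0004714 ]), 'joint_torque': array([-1.42706158e-03, -4.91296828e+01, -4.04959833e-01, -3.12529635e+01,
       -6.41540461e-02,  4.37186623e-02,  2.04994844e-04]), 'position': array([0.2923237 , 0.5798962 , 0.20955618]), 'tool_rot': array([ 2.67406241e+00,  1.64684295e+00, -2.48720576e-03]), 'ft_force': array([-0.01807525,  0.66522994,  1.08723131]), 'torque': array([-0.05114207,  0.00131477,  0.01964411]), 'grip_width': 1.000181545057986}
side {'camera_matrix': array([[392.18790669,   0.        , 277.79505145],
       [  0.        , 392.18790669, 210.16857389],
       [  0.        ,   0.        ,   1.        ]]), 'xyz': array([ 0.2454146 , -1.09098041,  0.60084875]), 'orientation': array([-1.98148985,  0.24197248, -0.17604825])}
top {'camera_matrix': array([[388.747916  ,   0.        , 283.12663853],
       [  0.        , 388.747916  , 210.91575238],
       [  0.        ,   0.        ,   1.        ]]), 'xyz': array([ 0.35148714, -0.03261498,  1.03834472]), 'orientation': array([-2.15426348,  2.09950444, -0.15305065])}
wrist {'camera_matrix': array([[292.24788178,   0.        , 278.79870037],
       [  0.        , 292.24788178, 207.96329907],
       [  0.        ,   0.        ,   1.        ]]), 'xyz': array([0.2320886 , 0.61026719, 0.38421393]), 'orientation': array([2.48836382, 1.53335516, 0.1905047 ])}
0.019
```

View pics/top0.png

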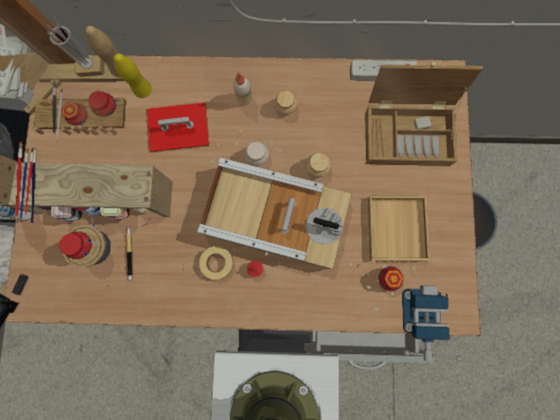

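View pics/side0.png

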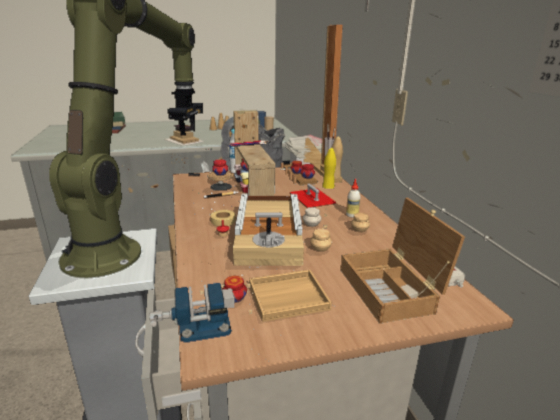

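View pics/wrist0.png

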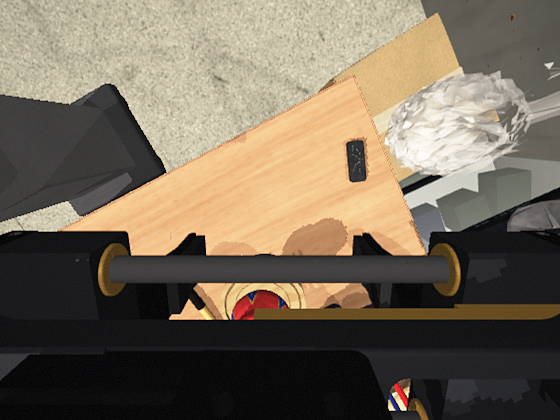

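```bash
python3 - <<'E'
from h import *
im=cv2.imread('pics/top0.png'); cv2.imwrite('pics/top0c.png',cv2.resize(im[145:275,190:360],None,fx=4.6,fy=4.6,interpolation=cv2.INTER_CUBIC))
cv2.imwrite('pics/top0t.png',cv2.resize(im[180:310,350:450],None,fx=4.5,fy=4.5,interpolation=cv2.INTER_CUBIC))
im=cv2.imread('pics/side0.png'); cv2.imwrite('pics/side0c.png',cv2.resize(im[180:330,200:345],None,fx=4,fy=4,interpolation=cv2.INTER_CUBIC))
E
```

```text
(no output)
```

View pics/top0c.png

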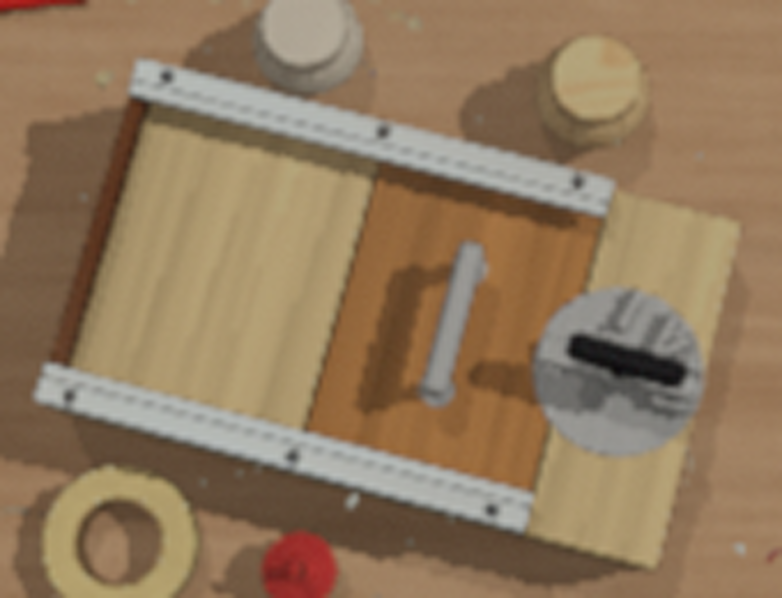

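View pics/side0c.png

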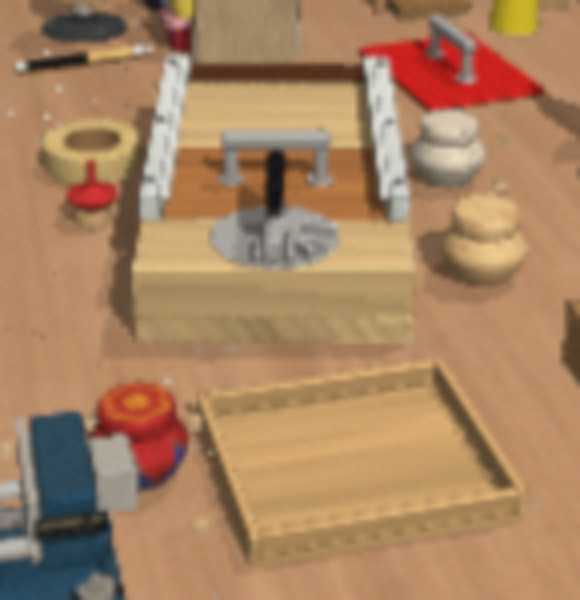

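View pics/top0t.png

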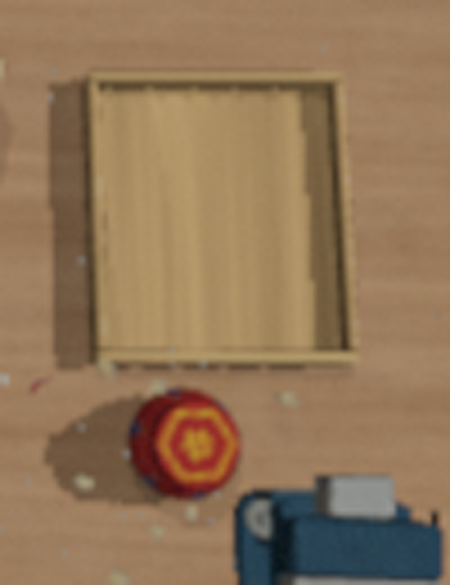

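```bash
cat > m.py <<'E'
from h import *
T=cam('top');S=cam('side')
t=lambda x,y:(190+(x+.5)/4.6-.5,145+(y+.5)/4.6-.5)
s=lambda x,y:(200+(x+.5)/4-.5,180+(y+.5)/4-.5)
tt=lambda x,y:(350+(x+.5)/4.5-.5,180+(y+.5)/4.5-.5)
if __name__=='__main__':
    np.set_printoptions(precision=4,suppress=True)
    a=onz(T,t(740,222),.06);b=onz(T,t(655,567),.06)
    print('front corners',a,b,np.linalg.norm(a-b),np.degrees(np.arctan2(*(a-b)[[1,0]])))
    print('tri corner far',tri((T,t(740,222)),(S,s(411,270))))
    print('tri corner near',tri((T,t(655,567)),(S,s(135,270))))
    for n,p in dict(cfl=(138,60),cfr=(615,182),cnl=(36,402),cnr=(525,530)).items(): print(n,onz(T,t(*p),.082))
    e1=onz(T,t(571,347),.118);e2=onz(T,t(687,373),.118);print('T',e1,e2,(e1+e2)/2,np.linalg.norm(e1-e2))
    print('T tri',tri((T,t(629,360)),(S,s(275,158))))
    e1=onz(T,t(471,243),.102);e2=onz(T,t(434,400),.102);print('bar',e1,e2,(e1+e2)/2,np.linalg.norm(e1-e2))
    print('bar tri',tri((T,t(453,321)),(S,s(276,136))))
    for n,p in dict(fl=(90,75),fr=(340,75),nr=(356,358),nl=(98,358)).items(): print('tray',n,onz(T,tt(*p),.022))
    print('tray tri fr',tri((T,tt(340,75)),(S,s(437,364))))
    print('tray tri nl',tri((T,tt(98,358)),(S,s(203,400))), tri((T,tt(98,358)),(S,s(250,548))))
    print('tape',onz(T,t(120,540),.024),'hex',onz(T,tt(198,443),.054),'top',onz(T,t(300,565),.05),'jb',onz(T,t(597,80),.058),'jp',onz(T,t(305,30),.056))
E
python3 m.py
```

```text
front corners [ 0.5637 -0.1822  0.06  ] [ 0.3721 -0.1363  0.06  ] 0.19695694565714295 -13.494185182196931
tri corner far (array([ 0.561 , -0.1817,  0.0596]), [np.float64(0.002782715228549676), np.float64(0.0027827152285496187)])
tri corner near (array([ 0.3716, -0.1364,  0.0581]), [np.float64(0.0006242695363502179), np.float64(0.0006242695363502879)])
cfl [0.6431 0.1549 0.082 ]
cfr [ 0.5797 -0.1107  0.082 ]
cnl [0.4508 0.1998 0.082 ]
cnr [ 0.3893 -0.065   0.082 ]
T [ 0.4827 -0.0859  0.118 ] [ 0.4707 -0.146   0.118 ] [ 0.4767 -0.1159  0.118 ] 0.061295820038684216
T tri (array([ 0.4758, -0.1154,  0.1238]), [np.float64(6.934146126100147e-05), np.float64(6.934146126101952e-05)])
bar [ 0.5397 -0.0327  0.102 ] [ 0.4551 -0.0152  0.102 ] [ 0.4974 -0.024   0.102 ] 0.08643086594155121
bar tri (array([ 0.498 , -0.0241,  0.0978]), [np.float64(8.575735961071033e-06), np.float64(8.575735961117071e-06)])
tray fl [ 0.5638 -0.2387  0.022 ]
tray fr [ 0.5673 -0.3853  0.022 ]
tray nr [ 0.4019 -0.3891  0.022 ]
tray nl [ 0.3979 -0.2418  0.022 ]
tray tri fr (array([ 0.5343, -0.3542,  0.0989]), [np.float64(0.016590077306891625), np.float64(0.016590077306891528)])
tray tri nl (array([ 0.3982, -0.2429,  0.0165]), [np.float64(3.121444732166913e-05), np.float64(3.121444732175428e-05)]) (array([ 0.4134, -0.2665, -0.0896]), [np.float64(0.010457421373729084), np.float64(0.010457421373729117)])
tape [0.3799 0.1613 0.024 ] hex [ 0.3513 -0.2897  0.054 ] top [0.3682 0.0567 0.05  ] jb [ 0.6444 -0.1019  0.058 ] jp [0.6709 0.0651 0.056 ]
```

```bash
python3 - <<'E'
from h import *
im=cv2.imread('pics/side0.png'); cv2.imwrite('pics/side0d.png',cv2.resize(im[80:210,165:355],None,fx=4,fy=4,interpolation=cv2.INTER_CUBIC))
im=cv2.imread('pics/top0.png'); cv2.imwrite('pics/top0d.png',cv2.resize(im[20:290,0:180],None,fx=2.2,fy=2.2,interpolation=cv2.INTER_CUBIC))
from m import *
print('tray fl',tri((T,tt(90,75)),(S,s(437,364))))
E
```

```text
tray fl (array([ 0.56237619, -0.23896883,  0.01791354]), [np.float64(0.002303335866518576), np.float64(0.0023033358665188416)])
```

View pics/side0d.png

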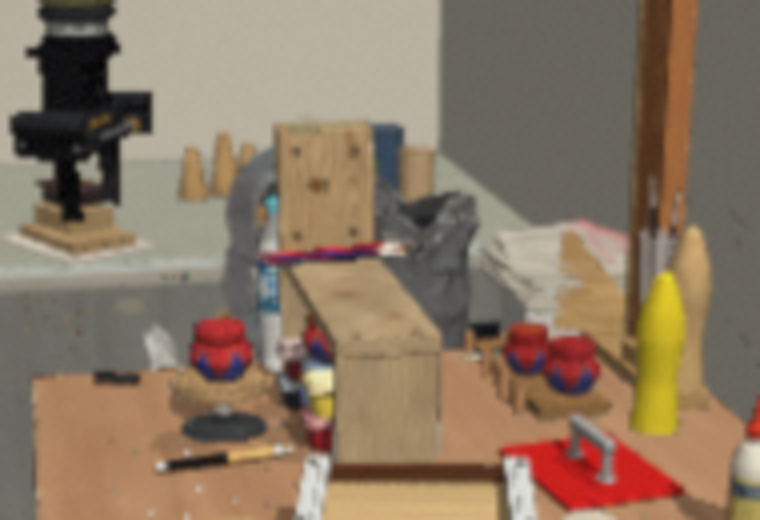

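View pics/top0d.png

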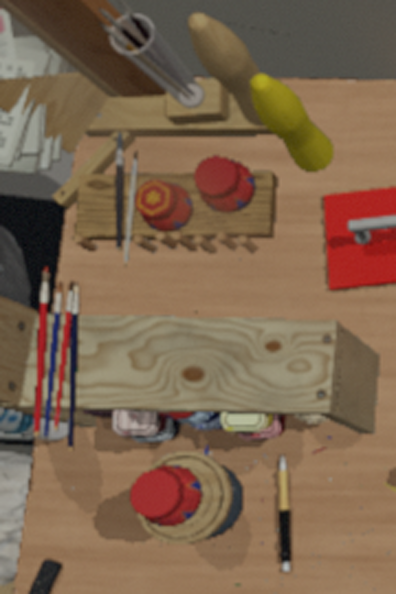

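```bash
python3 - <<'E'
from m import *
a=tri((T,(152,20+318/2.2)),(S,(165+437/4,80+350/4)));b=tri((T,(152,20+412/2.2)),(S,(165+335/4,80+352/4)))
print(a,b)
print(onz(T,(75,20+495/2.2),.1))
E
```

```text
(array([0.60211524, 0.30801698, 0.13470366]), [np.float64(0.00403390986970202), np.float64(0.0040339098697021)]) (array([0.49835435, 0.296163  , 0.14285337]), [np.float64(0.0017957309457756396), np.float64(0.0017957309457756242)])
[0.40962595 0.49262565 0.1       ]
```

Candidates (top image). For the hatch: the brown wooden plate with a steel bar inside the box at (290,215), and the red plate with a bar at (178,127). The task says a wooden plate in the box, and the crop confirms the first. For the T-handle: only the black bar at (326,224). For the tray: the open tray at (399,228), and the lidded partitioned box at (410,135). I choose the first.

```bash
python3 -m crank '{"dp":[[-1,4.7,-0.8],[-1,4.7,-0.8],[-1,4.7,-0.8],[-1,4.7,-0.8],[-1,4.7,-0.8],[-1,4.7,-0.8],[-1,4.7,-0.8],[-1,4.7,-0.8]],"delta_rot":[[0,0,0.084],[0,0,0.084],[0,0,0.084],[0,0,0.084],[0,0,0.084],[0,0,0.084],[0,0,0.084],[0,0,0.084]]}' 5 20
python3 -m crank '{"dp":[[-1,4.6,0.7],[-1,4.6,0.7],[-1,4.6,0.7],[-1,4.6,0.7],[-1,4.6,0.7],[-1,4.6,0.7],[-1,4.6,0.7],[-1,4.4,0.7]],"delta_rot":[[0,0,0.084],[0,0,0.084],[0,0,0.084],[0,0,0.084],[0,0,0.084],[0,0,0.084],[0,0,0.084],[0,0,0.084]]}'
cat > go.py <<'E'
from h import *
import sys
def delta(tx,ty,tz,ang):
    s=ctrl.get_state();p=s['position'];r=R.from_rotvec(s['tool_rot']);M=r.as_matrix()
    print('t',round(s['time'],2),'pos',p.round(4),'xang',np.degrees(np.arctan2(M[1,0],M[0,0])).round(2),'zax',M[:,2].round(3),'F',s['ft_force'].round(1),'gw',round(s['grip_width']*8.7,2))
    d=np.array([tx,ty,tz])-p
    print('dp cm',(M.T@d*100).round(2))
    tgt=R.from_matrix(np.array([[np.cos(ang),np.sin(ang),0],[np.sin(ang),-np.cos(ang),0],[0,0,-1]]))
    print('rot',(r.inv()*tgt).as_rotvec().round(3))
if __name__=='__main__':
    a=[float(v) for v in sys.argv[1:]]; delta(a[0],a[1],a[2],np.radians(a[3]))
E
python3 go.py .477 -.115 .18 -13.4
python3 -c "
from h import *
snap('wrist','w1.png');snap('top','t1.png')"
```

```text
time: 0.95
position: [0.5064, 0.267, 0.2746]
tool_rot: [3.07, 0.667, -0.0]
ft_force: [0.1, -0.1, 0.5]
grip_width: 0.575
time: 1.75
position: [0.4772, -0.0997, 0.2182]
tool_rot: [3.118, -0.383, 0.0]
ft_force: [0.8, 0.1, 0.6]
grip_width: 0.573
t 1.75 pos [ 0.4772 -0.0997  0.2182] xang -13.99 zax [ 0. -0. -1.] F [0.8 0.1 0.6] gw 4.98
dp cm [0.35 1.49 3.82]
rot [ 0.   -0.   -0.01]
```

View pics/w1.png

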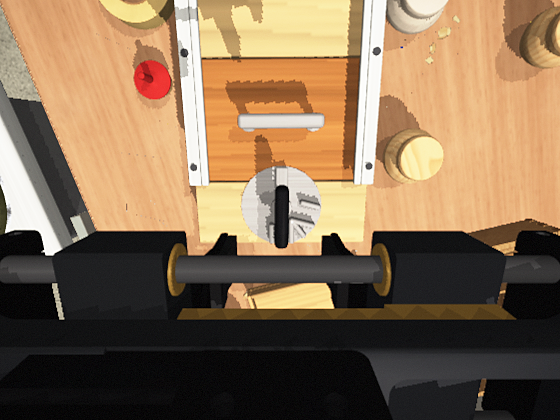

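View pics/t1.png

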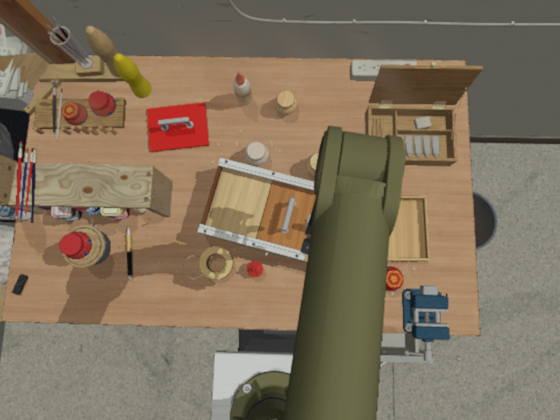

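```bash
python3 - <<'E'
from m import *
im=cv2.imread('pics/w1.png'); cv2.imwrite('pics/w1c.png',cv2.resize(im[80:260,180:390],None,fx=3.6,fy=3.3,interpolation=cv2.INTER_CUBIC))
W=cam('wrist')
for px in [(239,121),(323,121),(282,186),(282,246)]: print(px,onz(W,px,.102),onz(W,px,.118))
print('bar tri',tri((W,(281,121)),(T,t(453,321)),(S,s(276,136))))
for px in [(206,182),(358,182)]: print('ch?',onz(W,px,.082))
E
```

```text
(239, 121) [ 0.45697699 -0.0192542   0.102     ] [ 0.45889736 -0.02036972  0.118     ]
(323, 121) [ 0.53445693 -0.03921989  0.102     ] [ 0.53210605 -0.03923475  0.118     ]
(282, 186) [ 0.48117763 -0.09025493  0.102     ] [ 0.48176388 -0.08745637  0.118     ]
(282, 246) [ 0.46526513 -0.15273931  0.102     ] [ 0.4667286  -0.14649616  0.118     ]
bar tri (array([ 0.49699531, -0.02669891,  0.09913966]), [np.float64(0.0027289144242235285), np.float64(0.0026888109761784434), np.float64(0.00041858679799468295)])
ch? [ 0.40258164 -0.0692552   0.082     ]
ch? [ 0.5603288  -0.10980452  0.082     ]
```

View pics/w1c.png

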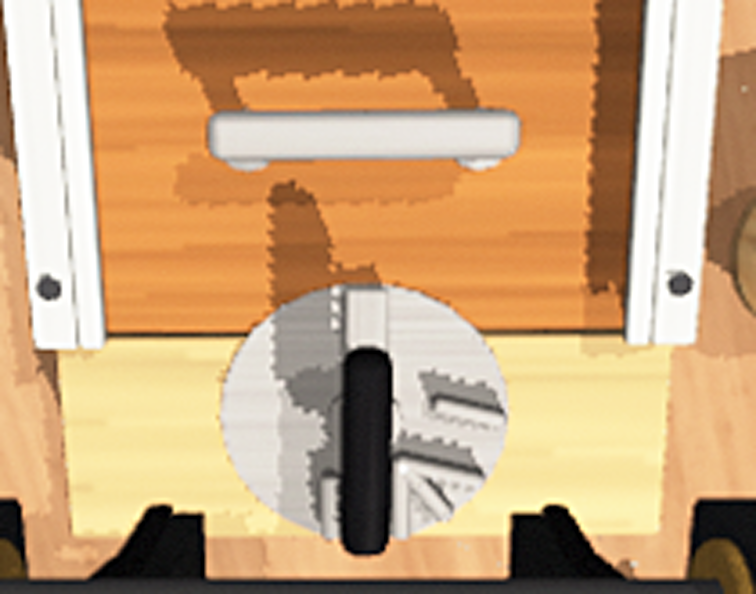

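```bash
python3 go.py .4755 -.1165 .107 -13.7
```

```text
t 1.85 pos [ 0.4748 -0.1047  0.2179] xang -14.46 zax [-0.002 -0.001 -1.   ] F [0.2 0.3 0.7] gw 5.01
dp cm [ 0.38  1.11 11.1 ]
rot [ 0.002  0.002 -0.013]
```

```bash
python3 -m crank '{"dp":[[0.4,0.9,1],[0,0,1],[0,0,1],[0,0,1],[0,0,1],[0,0,0],[0,0,0],[0,0,0]],"delta_rot":[[0,0,-0.016],[0,0,0],[0,0,0],[0,0,0],[0,0,0],[0,0,0],[0,0,0],[0,0,0]]}'
python3 - <<'E'
from h import *
st=ctrl.get_state();W=cam('wrist');snap('wrist','w2.png');print(st['position'],ctrl.get_state()['position'])
import pickle;pickle.dump(W,open('W2.pkl','wb'))
E
python3 go.py .4765 -.115 .107 -13.5
```

```text
time: 2.65
position: [0.4801, -0.1071, 0.1691]
tool_rot: [-3.122, 0.351, -0.001]
ft_force: [0.4, -0.1, 0.2]
grip_width: 0.575
[ 0.48007367 -0.10713111  0.16905328] [ 0.48013119 -0.10718463  0.16919098]
t 2.7 pos [ 0.4801 -0.1072  0.1692] xang -12.83 zax [ 0.001  0.    -1.   ] F [0.8 0.  0.1] gw 5.03
dp cm [-0.19  0.84  6.22]
rot [-0.    -0.001  0.012]
```

View pics/w2.png

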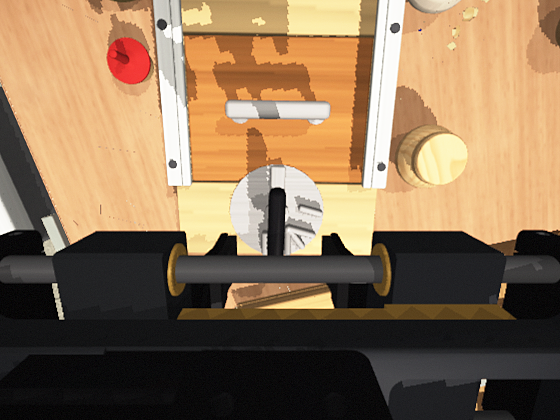

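```bash
python3 - <<'E'
from h import *
import pickle
W=pickle.load(open('W2.pkl','rb'))
a,b=onz(W,(226,110),.102),onz(W,(330,109.5),.102);print(a,b,(a+b)/2,np.degrees(np.arctan2(*(b-a)[[1,0]])),np.linalg.norm(a-b))
e=onz(W,(277.5,187),.118);print('T far end',e, e-.032*np.array([.233,.972,0]))
for px in [(178,185),(376,186)]: print(px,onz(W,px,.082))
print(proj(W,(.4765,-.115,.118)))
E
```

```text
[ 0.45811282 -0.01512733  0.102     ] [ 0.53785871 -0.03287358  0.102     ] [ 0.49798577 -0.02400045  0.102     ] -12.545884225528297 0.0816966068420005
T far end [ 0.48463584 -0.08108079  0.118     ] [ 0.47717984 -0.11218479  0.118     ]
(178, 185) [ 0.39556895 -0.06560958  0.082     ]
(376, 186) [ 0.57024339 -0.10623293  0.082     ]
[277.03493918 229.40714844]
```

```bash
python3 -m crank '{"dp":[[-0.2,0.75,0.6],[0,0,1.4],[0,0,1.4],[0,0,1.4],[0,0,1.4],[0,0,0],[0,0,0],[0,0,0]],"delta_rot":[[0,0,0.006],[0,0,0],[0,0,0],[0,0,0],[0,0,0],[0,0,0],[0,0,0],[0,0,0]]}'
python3 go.py .4768 -.1145 .107 -13.1
```

```text
time: 3.5
position: [0.4766, -0.1141, 0.1071]
tool_rot: [-3.121, 0.36, -0.002]
ft_force: [0.2, 0.4, -0.4]
grip_width: 0.576
t 3.5 pos [ 0.4766 -0.1141  0.1071] xang -13.17 zax [ 0.001 -0.    -1.   ] F [ 0.2  0.4 -0.4] gw 5.01
dp cm [0.02 0.03 0.01]
rot [-0.    -0.001 -0.001]
```

Now close on the bar.

```bash
python3 -m crank '{"dp":[[0,0,0],[0,0,0],[0,0,0],[0,0,0],[0,0,0],[0,0,0],[0,0,0],[0,0,0]],"delta_rot":[[0,0,0],[0,0,0],[0,0,0],[0,0,0],[0,0,0],[0,0,0],[0,0,0],[0,0,0]]}' 0 40
python3 go.py .4768 -.1145 .122 -13.1
```

```text
time: 4.3
position: [0.4761, -0.1141, 0.1066]
tool_rot: [-3.121, 0.361, 0.0]
ft_force: [0.1, -0.6, -0.2]
grip_width: 0.014
t 4.3 pos [ 0.4761 -0.1141  0.1066] xang -13.18 zax [-0.  0. -1.] F [ 0.1 -0.6 -0.2] gw 0.12
dp cm [ 0.08  0.02 -1.54]
rot [-0.     0.    -0.001]
```

```bash
python3 -c "
from h import *
snap('wrist','w3.png');im=snap('side','s3.png')
cv2.imwrite('pics/s3c.png',cv2.resize(im[150:300,190:340],None,fx=4,fy=4,interpolation=cv2.INTER_CUBIC))"
```

```text
(no output)
```

View pics/w3.png

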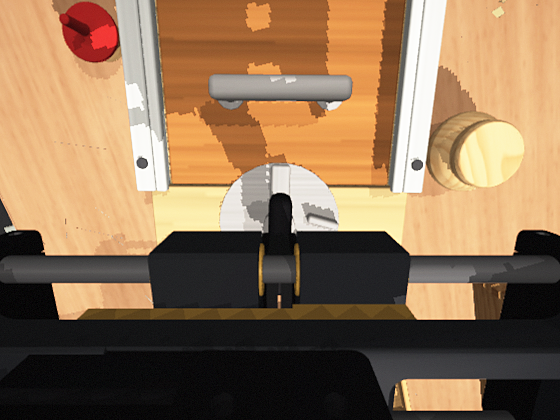

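View pics/s3c.png

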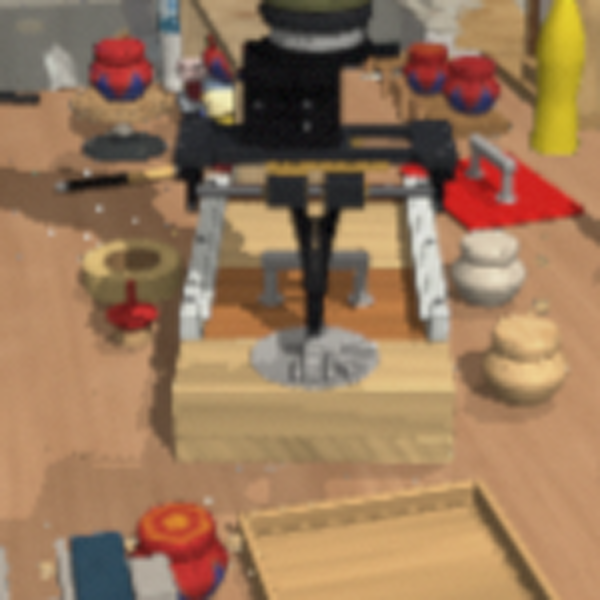

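```bash
python3 -c "
from h import *
im=cv2.imread('pics/w3.png')
cv2.imwrite('pics/w3c.png',np.clip(cv2.resize(im[160:330,200:360],None,fx=4.5,fy=3.5,interpolation=cv2.INTER_CUBIC).astype(float)*2,0,255))
im=cv2.imread('pics/s3.png')
cv2.imwrite('pics/s3d.png',np.clip(cv2.resize(im[180:260,230:310],None,fx=7,fy=7,interpolation=cv2.INTER_CUBIC).astype(float)*2,0,255))
W=cam('wrist');S=cam('side')
u=np.array([.227,.974,0]);c=np.array([.4768,-.1145,0])
for z in (.096,.118):
  for k in (-.032,.032): p=c+u*k+[0,0,z];print(z,k,proj(W,p),(proj(S,p)-[230,180])*7)
p=ctrl.get_state()['position'];print('tcp',proj(W,p),'tip',proj(W,p-[0,0,.019]),(proj(S,p)-[230,180])*7,(proj(S,p-[0,0,.019])-[230,180])*7)
"
```

```text
0.096 -0.032 [280.4331437  280.31411239] [270.45075379 370.33472285]
0.096 0.032 [280.50318911 190.01338775] [270.19988403 299.82728773]
0.118 -0.032 [280.57463616 297.4711368 ] [270.68393222 320.79995021]
0.118 0.032 [280.66706818 197.25318799] [270.41916613 252.26972926]
tcp [279.27980404 242.33221777] tip [279.27453963 232.49973663] [268.46987064 310.47593824] [268.28964325 352.0789516 ][ WARN:0@0.509] global loadsave.cpp:1063 imwrite_ Unsupported depth image for selected encoder is fallbacked to CV_8U.
```

View pics/w3c.png

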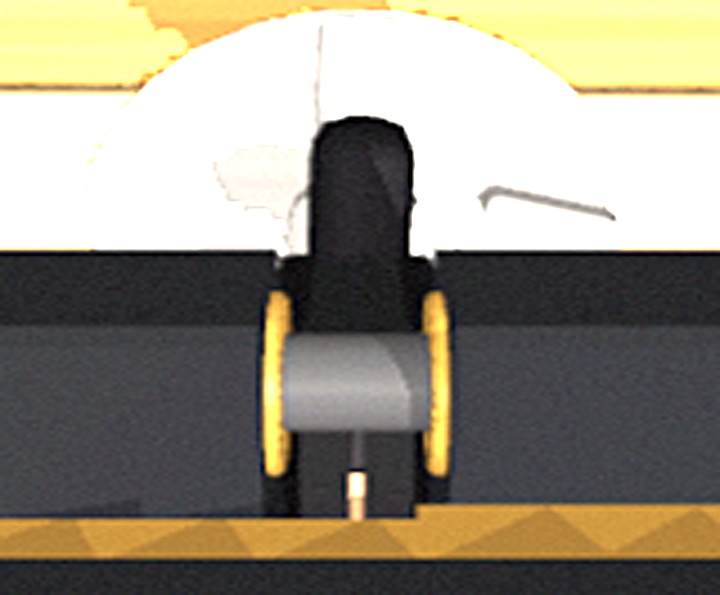

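View pics/s3d.png

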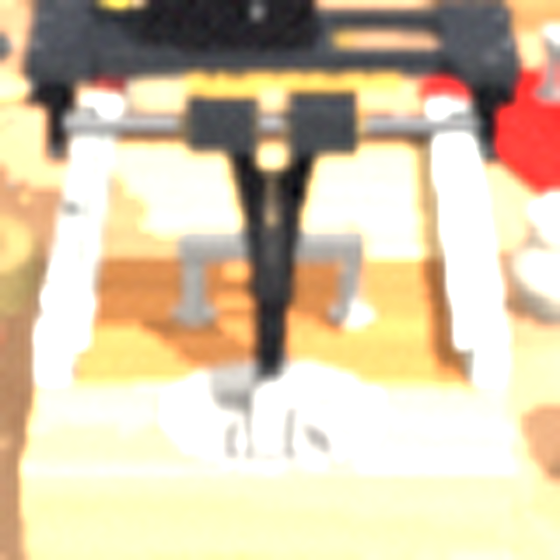

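```bash
python3 - <<'E'
from m import *
import pickle
W2=pickle.load(open('W2.pkl','rb'));W3=cam('wrist')
p=t(571,345)
print(tri((W2,(277.5,187)),(W3,(280.5,194)),(T,p)))
print(tri((W2,(277.5,187)),(T,p)),tri((W3,(280.5,194)),(T,p)))
print(ctrl.get_state()['ft_force'],ctrl.get_state()['grip_width'],ctrl.get_state()['joint_torque'])
E
python3 -c "
from h import *
im=cv2.imread('pics/s3.png')
print(im[225:236,262:276].sum(2)//3)"
```

```text
(array([ 0.48452033, -0.08480508,  0.10419413]), [np.float64(0.001394807354160906), np.float64(0.0009015906818920137), np.float64(0.0022212036693200644)])
(array([ 0.48491252, -0.08516674,  0.10349215]), [np.float64(0.001797034925356077), np.float64(0.0017970349253561223)]) (array([ 0.48475773, -0.08540466,  0.10462598]), [np.float64(0.0015443302353025793), np.float64(0.0015443302353025622)])
[ 0.38018803 -0.38148334 -0.39741018] 0.004739410700642331 [ 6.12586700e-04 -2.66074955e+01  9.14118960e-01 -2.85227484e+01
 -5.73222293e-02  3.72394058e-02 -2.04928375e-05]
[[ 90  89  89  82  50  27  23  24  39  93  97  93  91  80]
 [103 106 107  91  57  24  27  26  41  93 107 109 107  95]
 [ 93 100 106  95  57  27  24  26  40  97 114 112 113 113]
 [ 82  84  98  94  59  25  22  22  45 101 119 114 117 121]
 [ 78  77  80  81  51  27  22  23  52 100 116 117 117 119]
 [ 78  78  79  76  47  24  19  24  56  98 116 118 119 118]
 [ 85  88  87  91  64  32  21  31  68 105 125 133 133 128]
 [ 98 101 103 103  76  42  32  47  91 123 146 153 154 150]
 [109 107 110 106  80  54  57  71 111 141 159 164 164 164]
 [109 109 108 104  88  94 107 119 147 162 166 167 167 166]
 [102 101 101  97 108 131 151 156 165 167 166 167 165 160]]
```

```bash
python3 -c "
from h import *
for n in ('w2','w3'):
  im=cv2.imread('pics/%s.png'%n)[160:330,200:360].astype(float)
  im=np.clip((im/70)**.6*255,0,255).astype(np.uint8)
  cv2.imwrite('pics/%se.png'%n,cv2.resize(im,None,fx=4.5,fy=3.5,interpolation=cv2.INTER_CUBIC))
"
```

```text
(no output)
```

View pics/w3e.png

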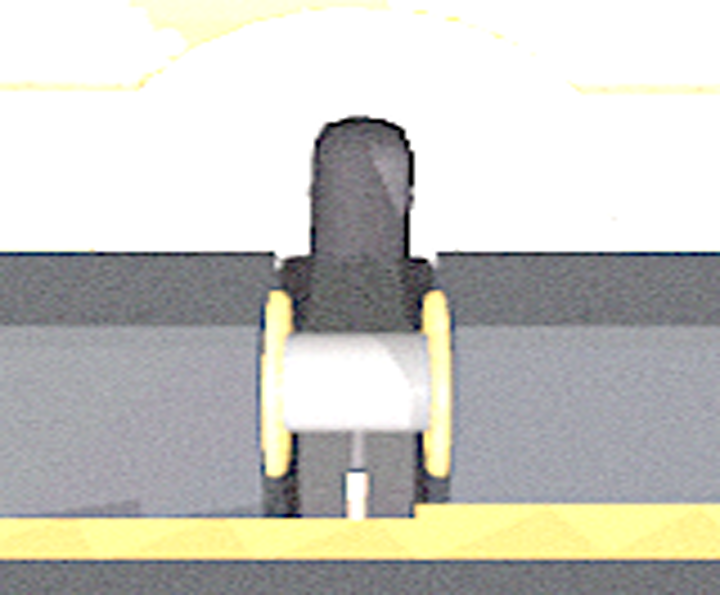

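View pics/w2e.png

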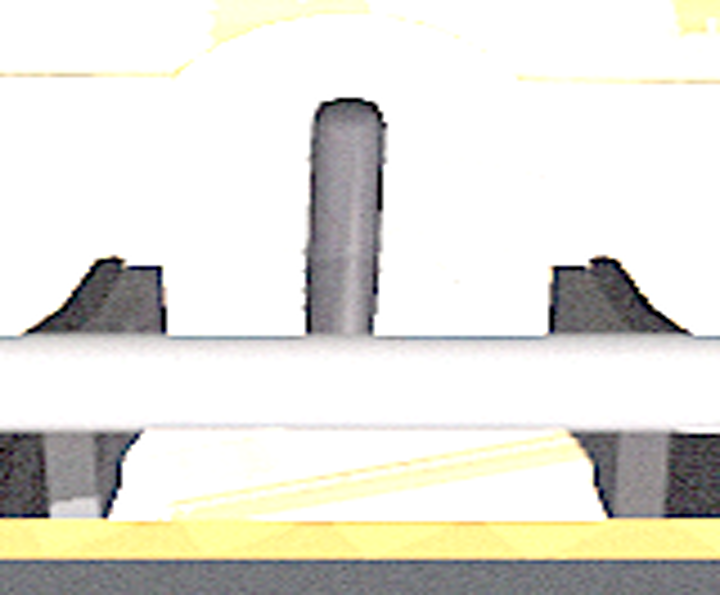

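```bash
python3 -m crank '{"dp":[[0,0,-2],[0,0,-2],[0,0,0],[0,0,0],[0,0,0],[0,0,0],[0,0,0],[0,0,0]],"delta_rot":[[0,0,0],[0,0,0],[0,0,0],[0,0,0],[0,0,0],[0,0,0],[0,0,0],[0,0,0]]}' 4 40
python3 - <<'E'
from h import *
p=ctrl.get_state()['position'];S=cam('side');W=cam('wrist');print(p,proj(S,p),proj(S,p-[0,0,.019]),proj(W,p-[0,0,.019]))
im=snap('side','s4.png');snap('wrist','w4.png')
cv2.imwrite('pics/s4c.png',np.clip((cv2.resize(im[180:260,230:310],None,fx=7,fy=7,interpolation=cv2.INTER_CUBIC)/160.)**.7*255,0,255).astype(np.uint8))
E
```

```text
time: 5.2
position: [0.4758, -0.1141, 0.1462]
tool_rot: [3.121, -0.36, -0.001]
ft_force: [0.1, -0.4, 0.3]
grip_width: 0.455
[ 0.47581344 -0.11405204  0.14621592] [268.31340082 211.71583184] [268.28755319 217.83462468] [279.28116543 232.51447336]
```

View pics/s4c.png

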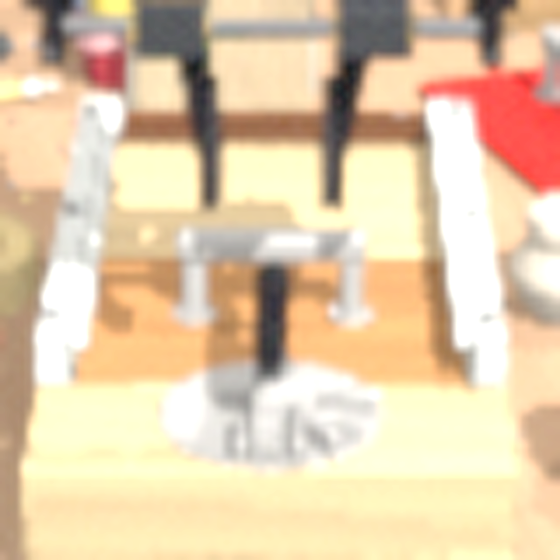

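View pics/w4.png

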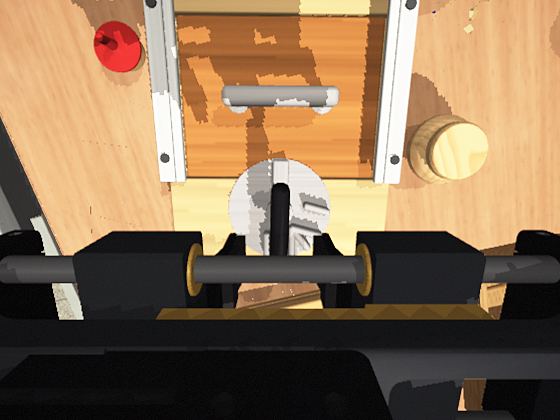

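```bash
python3 -c "
from h import *
im=cv2.imread('pics/w4.png')[180:330,200:360].astype(float)
im=np.clip((im/90)**.6*255,0,255).astype(np.uint8)
cv2.imwrite('pics/w4e.png',cv2.resize(im,None,fx=4.5,fy=4,interpolation=cv2.INTER_CUBIC))
S=cam('side');W=cam('wrist');print(ctrl.get_state()['position'])
for r in (225,230,235,240): print(r,tri((S,(268.9,209.3)),(W,(280,r))))
"
```

```text
[ 0.47597257 -0.11407274  0.14645902]
225 (array([ 0.47967767, -0.10249076,  0.14824175]), [np.float64(0.0005263438913663609), np.float64(0.000526343891366213)])
230 (array([ 0.47902838, -0.10524592,  0.14950288]), [np.float64(0.0005213092375775108), np.float64(0.0005213092375776136)])
235 (array([ 0.47838284, -0.10798524,  0.15075676]), [np.float64(0.0005163035498756425), np.float64(0.0005163035498756066)])
240 (array([ 0.47774099, -0.11070884,  0.15200344]), [np.float64(0.0005113265790458063), np.float64(0.000511326579045797)])
```

View pics/w4e.png

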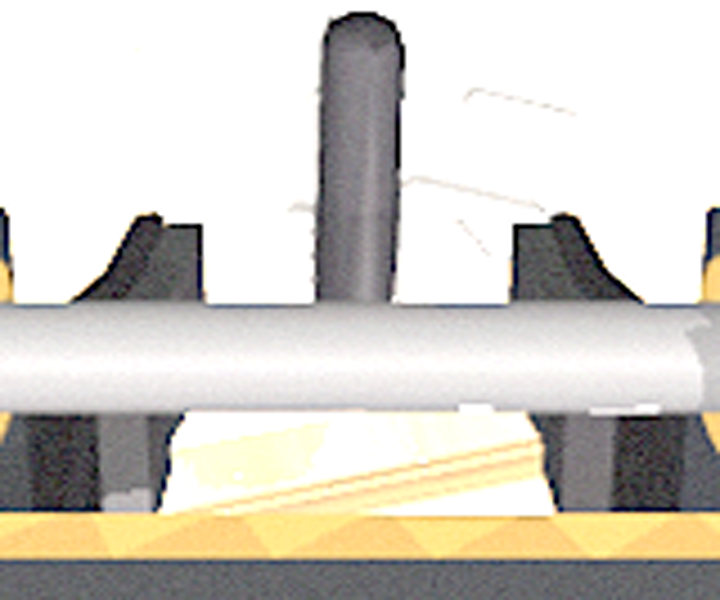

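The pictures show the fingertips about 27 mm higher than the TCP reading implies: side row 209, predicted 218. That is why the jaws shut above the bar. I'll trust the images, go down to a reading of about 0.080, and check.

```bash
python3 -m crank '{"dp":[[0,0,1.5],[0,0,1.5],[0,0,1.3],[0,0,1],[0,0,0.8],[0,0,0.5],[0,0,0],[0,0,0]],"delta_rot":[[0,0,0],[0,0,0],[0,0,0],[0,0,0],[0,0,0],[0,0,0],[0,0,0],[0,0,0]]}' 4 40
python3 - <<'E'
from h import *
p=ctrl.get_state()['position'];print(p,ctrl.get_state()['ft_force'])
im=snap('side','s5.png')
cv2.imwrite('pics/s5c.png',np.clip((cv2.resize(im[180:260,230:310],None,fx=7,fy=7,interpolation=cv2.INTER_CUBIC)/160.)**.7*255,0,255).astype(np.uint8))
E
```

```text
time: 6.1
position: [0.4764, -0.1142, 0.081]
tool_rot: [-3.121, 0.361, -0.001]
ft_force: [0.4, 0.6, -0.1]
grip_width: 0.461
[ 0.47640516 -0.11417083  0.08096819] [ 0.40544945  0.62632325 -0.11982075]
```

View pics/s5c.png

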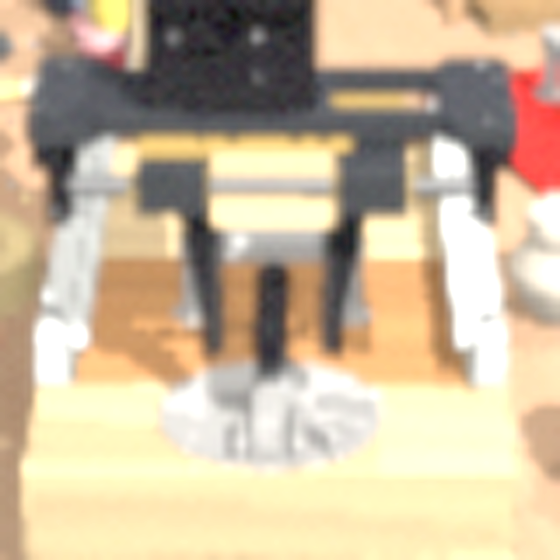

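```bash
python3 -m crank '{"dp":[[0,0,0.5],[0,0,0],[0,0,0],[0,0,0],[0,0,0],[0,0,0],[0,0,0],[0,0,0]],"delta_rot":[[0,0,0],[0,0,0],[0,0,0],[0,0,0],[0,0,0],[0,0,0],[0,0,0],[0,0,0]]}' 0 45
python3 go.py .4768 -.1145 .122 -13.1
```

```text
time: 6.95
position: [0.4762, -0.1141, 0.0758]
tool_rot: [-3.121, 0.36, -0.001]
ft_force: [0.6, -0.3, 0.2]
grip_width: 0.157
t 6.95 pos [ 0.4762 -0.1141  0.0758] xang -13.18 zax [ 0.  0. -1.] F [ 0.6 -0.3  0.2] gw 1.37
dp cm [ 0.07  0.03 -4.62]
rot [-0.    -0.    -0.001]
```

Gripped at 14 mm. Now I'll lift it 15 mm.

```bash
python3 -m crank '{"dp":[[0,0,-0.4],[0,0,-0.4],[0,0,-0.4],[0,0,-0.3],[0,0,0],[0,0,0],[0,0,0],[0,0,0]],"delta_rot":[[0,0,0],[0,0,0],[0,0,0],[0,0,0],[0,0,0],[0,0,0],[0,0,0],[0,0,0]]}'
python3 go.py .4768 -.1145 .0908 61.8
```

```text
time: 7.75
position: [0.4761, -0.114, 0.0905]
tool_rot: [3.121, -0.36, -0.0]
ft_force: [3.3, -1.2, -10.0]
grip_width: 0.157
t 7.75 pos [ 0.4761 -0.114   0.0905] xang -13.18 zax [-0. -0. -1.] F [  3.3  -1.2 -10. ] gw 1.37
dp cm [ 0.08  0.03 -0.03]
rot [ 0.     0.    -1.309]
```

```bash
python3 -m crank '{"dp":[[0,0,0],[0,0,0],[0,0,0],[0,0,0],[0,0,0],[0,0,0],[0,0,0],[0,0,0]],"delta_rot":[[0,0,-0.11],[0,0,-0.11],[0,0,-0.11],[0,0,-0.11],[0,0,-0.11],[0,0,-0.11],[0,0,-0.11],[0,0,-0.11]]}'
python3 go.py .4768 -.1145 .0908 61.8
python3 -m crank '{"dp":[[0,0,0],[0,0,0],[0,0,0],[0,0,0],[0,0,0],[0,0,0],[0,0,0],[0,0,0]],"delta_rot":[[0,0,-0.11],[0,0,-0.11],[0,0,-0.11],[0,0,-0.11],[0,0,0],[0,0,0],[0,0,0],[0,0,0]]}'
python3 go.py .4768 -.1145 .0758 61.8
```

```text
time: 8.55
position: [0.4757, -0.1141, 0.0904]
tool_rot: [-2.975, -1.01, 0.001]
ft_force: [3.6, -0.7, -10.6]
grip_width: 0.159
t 8.55 pos [ 0.4757 -0.1141  0.0904] xang 37.5 zax [-0.001  0.    -1.   ] F [  3.6  -0.7 -10.6] gw 1.38
dp cm [ 0.06  0.1  -0.04]
rot [-0.001  0.001 -0.424]
time: 9.35
position: [0.4756, -0.1142, 0.0905]
tool_rot: [-2.687, -1.627, 0.001]
ft_force: [2.1, -0.7, -10.8]
grip_width: 0.154
t 9.35 pos [ 0.4756 -0.1142  0.0905] xang 62.38 zax [-0.001 -0.    -1.   ] F [  2.1  -0.7 -10.8] gw 1.34
dp cm [0.03 0.12 1.47]
rot [-0.001  0.     0.01 ]
```

```bash
python3 -m crank '{"dp":[[0,0,0.4],[0,0,0.4],[0,0,0.4],[0,0,0.2],[0,0,0],[0,0,0],[0,0,0],[0,0,0]],"delta_rot":[[0,0,0],[0,0,0],[0,0,0],[0,0,0],[0,0,0],[0,0,0],[0,0,0],[0,0,0]]}'
python3 go.py .4768 -.1145 .0758 61.8
```

```text
time: 10.15
position: [0.4757, -0.1142, 0.0767]
tool_rot: [-2.686, -1.628, 0.001]
ft_force: [-2.0, -3.3, -6.4]
grip_width: 0.158
t 10.15 pos [ 0.4757 -0.1142  0.0767] xang 62.44 zax [-0.001  0.    -1.   ] F [-2.  -3.3 -6.4] gw 1.37
dp cm [0.03 0.11 0.09]
rot [-0.001  0.     0.011]
```

```bash
python3 -m crank '{"dp":[[0,0,0],[0,0,0],[0,0,0],[0,0,0],[0,0,-1.5],[0,0,-1.5],[0,0,-1.5],[0,0,-1.5]],"delta_rot":[[0,0,0],[0,0,0],[0,0,0],[0,0,0],[0,0,0],[0,0,0],[0,0,0],[0,0,0]]}' 4
python3 go.py .498 -.024 .15 76.9
python3 - <<'E'
from h import *
im=snap('side','s6.png')
cv2.imwrite('pics/s6c.png',np.clip((cv2.resize(im[180:260,230:310],None,fx=7,fy=7,interpolation=cv2.INTER_CUBIC)/160.)**.7*255,0,255).astype(np.uint8))
snap('wrist','w6.png')
E
python3 go.py .498 -.024 .13 76.9
```

```text
time: 10.95
position: [0.4764, -0.1139, 0.1376]
tool_rot: [2.686, 1.629, 0.001]
ft_force: [-0.2, -0.1, 0.3]
grip_width: 0.463
t 10.95 pos [ 0.4764 -0.1139  0.1376] xang 62.46 zax [ 0.001  0.    -1.   ] F [-0.2 -0.1  0.3] gw 4.02
dp cm [ 8.97 -2.24 -1.23]
rot [ 0.001 -0.001 -0.252]
t 11.05 pos [ 0.478  -0.1141  0.1389] xang 62.47 zax [ 0.005  0.    -1.   ] F [ 0.2 -0.3 -0.5] gw 3.99
dp cm [ 8.91 -2.4   0.9 ]
rot [ 0.005 -0.002 -0.252]
```

View pics/s6c.png

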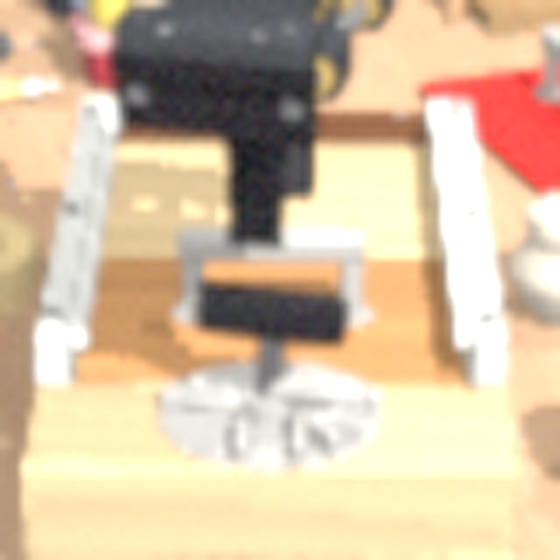

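View pics/w6.png

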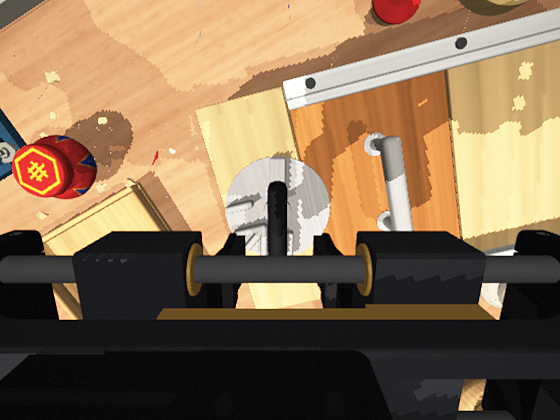

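```bash
python3 -m crank '{"dp":[[3,-0.8,0],[3,-0.8,0],[2.9,-0.8,0],[0,0,0],[0,0,0],[0,0,0],[0,0,0],[0,0,0]],"delta_rot":[[0,0,0],[0,0,0],[0,0,0],[0,0,-0.13],[0,0,-0.12],[0,0,0],[0,0,0],[0,0,0]]}' 4
python3 go.py .498 -.024 .066 76.9
python3 - <<'E'
from h import *
W=cam('wrist');snap('wrist','w7.png');print(ctrl.get_state()['position'])
import pickle;pickle.dump(W,open('W7.pkl','wb'))
E
```

```text
time: 11.85
position: [0.4958, -0.0242, 0.1364]
tool_rot: [-2.465, -1.948, 0.0]
ft_force: [-0.2, -0.3, -0.1]
grip_width: 0.46
t 11.85 pos [ 0.4958 -0.0242  0.1364] xang 76.64 zax [-0.  0. -1.] F [-0.2 -0.3 -0.1] gw 4.0
dp cm [0.07 0.21 7.04]
rot [-0.    -0.    -0.005]
[ 0.49591004 -0.02424489  0.13652475]
```

View pics/w7.png

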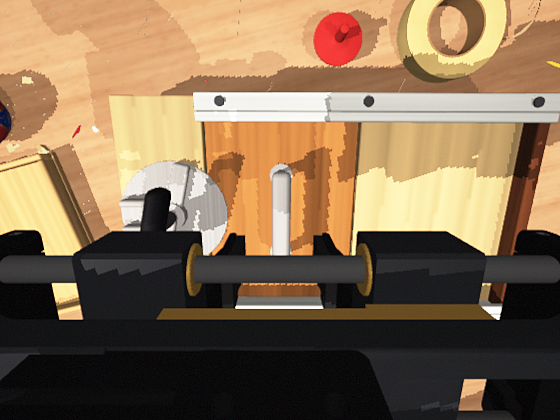

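```bash
python3 -m crank '{"dp":[[0,0.2,1.5],[0,0,1.5],[0,0,1.5],[0,0,1.2],[0,0,0.8],[0,0,0.5],[0,0,0],[0,0,0]],"delta_rot":[[0,0,0],[0,0,0],[0,0,0],[0,0,0],[0,0,0],[0,0,0],[0,0,0],[0,0,0]]}' 4
python3 -m crank '{"dp":[[0,0,0],[0,0,0],[0,0,0],[0,0,0],[0,0,0],[0,0,0],[0,0,0],[0,0,0]],"delta_rot":[[0,0,0],[0,0,0],[0,0,0],[0,0,0],[0,0,0],[0,0,0],[0,0,0],[0,0,0]]}' 0 45
python3 go.py .498 -.024 .078 76.9
```

```text
time: 12.7
position: [0.4983, -0.0245, 0.0671]
tool_rot: [2.462, 1.95, 0.001]
ft_force: [0.1, 0.2, 0.9]
grip_width: 0.463
time: 13.5
position: [0.4981, -0.0242, 0.0669]
tool_rot: [-2.462, -1.951, -0.001]
ft_force: [-0.6, 1.9, 1.4]
grip_width: 0.155
t 13.5 pos [ 0.4981 -0.0242  0.0669] xang 76.78 zax [ 0.  0. -1.] F [-0.6  1.9  1.4] gw 1.35
dp cm [ 0.02 -0.02 -1.11]
rot [ 0.    -0.001 -0.002]
```

Gripped at 13.5 mm. Now I'll lift it 12 mm.

```bash
python3 -m crank '{"dp":[[0,0,-0.4],[0,0,-0.4],[0,0,-0.4],[0,0,0],[0,0,0],[0,0,0],[0,0,0],[0,0,0]],"delta_rot":[[0,0,0],[0,0,0],[0,0,0],[0,0,0],[0,0,0],[0,0,0],[0,0,0],[0,0,0]]}'
python3 go.py .5281 .1062 .079 76.8
python3 - <<'E'
from h import *
im=snap('side','s8.png')
cv2.imwrite('pics/s8c.png',np.clip((cv2.resize(im[180:260,230:310],None,fx=7,fy=7,interpolation=cv2.INTER_CUBIC)/160.)**.7*255,0,255).astype(np.uint8))
E
```

```text
time: 14.3
position: [0.4978, -0.0246, 0.0785]
tool_rot: [-2.462, -1.951, 0.0]
ft_force: [0.1, -0.6, -2.2]
grip_width: 0.153
t 14.3 pos [ 0.4978 -0.0246  0.0785] xang 76.78 zax [-0. -0. -1.] F [ 0.1 -0.6 -2.2] gw 1.33
dp cm [13.42 -0.04 -0.05]
rot [-0.  0. -0.]
```

View pics/s8c.png

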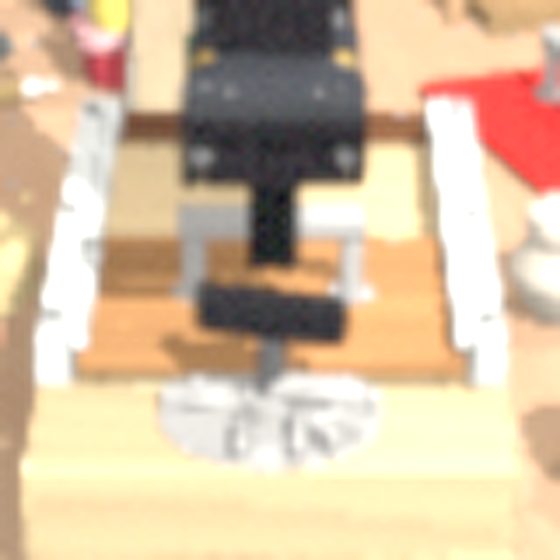

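```bash
python3 -m crank '{"dp":[[0.8,0,0],[1,0,0],[1,0,0],[1,0,0],[1,0,0],[1,0,0],[1,0,0],[0,0,0]],"delta_rot":[[0,0,0],[0,0,0],[0,0,0],[0,0,0],[0,0,0],[0,0,0],[0,0,0],[0,0,0]]}'
python3 go.py .5281 .1062 .079 76.8
```

```text
time: 15.15
position: [0.5138, 0.0438, 0.0787]
tool_rot: [-2.46, -1.954, -0.001]
ft_force: [0.5, 0.1, -2.7]
grip_width: 0.153
t 15.15 pos [0.5138 0.0438 0.0787] xang 76.92 zax [ 0.     0.001 -1.   ] F [ 0.5  0.1 -2.7] gw 1.33
dp cm [ 6.4  -0.02 -0.03]
rot [ 0.    -0.001  0.002]
```

```bash
python3 -m crank '{"dp":[[1,0,0],[1,0,0],[1,0,0],[1,0,0],[1,0,0],[0.6,0,0],[0.2,0,0],[0,0,0]],"delta_rot":[[0,0,0],[0,0,0],[0,0,0],[0,0,0],[0,0,0],[0,0,0],[0,0,0],[0,0,0]]}'
python3 go.py .5281 .1062 .079 76.8
python3 - <<'E'
from h import *
snap('wrist','w9.png')
E
```

```text
time: 15.95
position: [0.5267, 0.0983, 0.0786]
tool_rot: [2.462, 1.951, -0.0]
ft_force: [0.0, -0.0, -3.4]
grip_width: 0.156
t 15.95 pos [0.5267 0.0983 0.0786] xang 76.8 zax [-0. -0. -1.] F [ 0.  -0.  -3.4] gw 1.35
dp cm [ 0.8  -0.05 -0.04]
rot [0. 0. 0.]
```

View pics/w9.png

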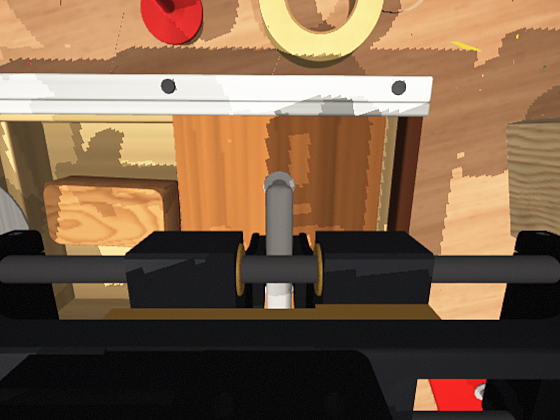

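```bash
python3 -m crank '{"dp":[[0.3,0,0],[0,0,0.2],[0,0,0.2],[0,0,0],[0,0,0],[0,0,0],[0,0,0],[0,0,0]],"delta_rot":[[0,0,0],[0,0,0],[0,0,0],[0,0,0],[0,0,0],[0,0,0],[0,0,0],[0,0,0]]}'
python3 go.py .5281 .1062 .079 76.8
```

```text
time: 16.8
position: [0.5275, 0.1009, 0.0749]
tool_rot: [2.462, 1.951, 0.0]
ft_force: [-0.7, -0.4, 1.2]
grip_width: 0.158
t 16.8 pos [0.5275 0.1009 0.0749] xang 76.77 zax [ 0.  0. -1.] F [-0.7 -0.4  1.2] gw 1.38
dp cm [ 0.52 -0.06 -0.41]
rot [ 0.    -0.    -0.001]
```

```bash
python3 -m crank '{"dp":[[0,0,0],[0,0,0],[0,0,0],[0,0,-1],[0,0,-2],[0,0,-2.5],[0,0,-2.5],[0,0,-2]],"delta_rot":[[0,0,0],[0,0,0],[0,0,0],[0,0,0],[0,0,0],[0,0,0],[0,0,0],[0,0,0]]}' 4
python3 -m crank '{"dp":[[-3,0,0],[-4,0,0],[-4,0,0],[-4,0,0],[0,0,0],[0,0,0],[0,0,0],[0,0,0]],"delta_rot":[[0,0,0.12],[0,0,0],[0,0,0],[0,0,0],[0,0,0],[0,0,0],[0,0,0],[0,0,0]]}' 6
python3 go.py .5 -.024 .17 -13.1
python3 - <<'E'
from h import *
W=cam('wrist');snap('wrist','w10.png');print(ctrl.get_state()['position'])
import pickle;pickle.dump(W,open('W10.pkl','wb'))
snap('side','s10.png');snap('top','t10.png')
E
```

```text
time: 17.6
position: [0.5281, 0.1012, 0.1771]
tool_rot: [2.462, 1.95, 0.003]
ft_force: [-0.9, -0.1, -0.3]
grip_width: 0.459
time: 18.4
position: [0.4797, -0.0394, 0.1748]
tool_rot: [2.573, 1.803, 0.0]
ft_force: [0.5, 0.0, 0.4]
grip_width: 0.686
t 18.4 pos [ 0.4797 -0.0394  0.1748] xang 70.04 zax [ 0.  0. -1.] F [0.5 0.  0.4] gw 5.97
dp cm [2.14 1.38 0.48]
rot [ 0.    -0.     1.451]
[ 0.47965365 -0.0395699   0.17466811]
```

View pics/w10.png

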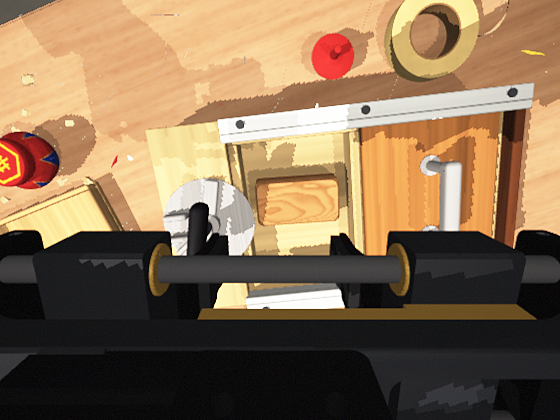

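View pics/t10.png

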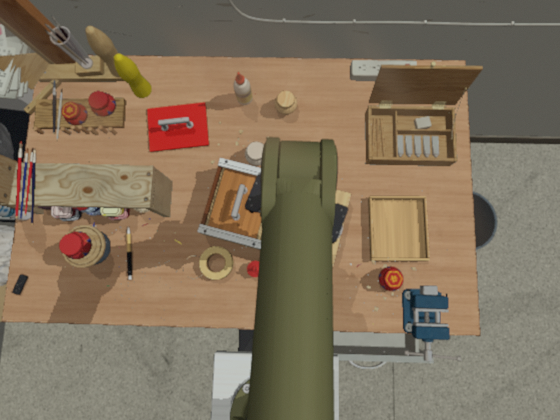

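View pics/s10.png

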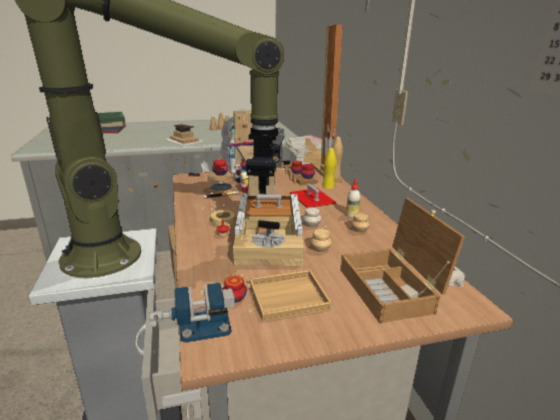

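```bash
python3 - <<'E'
from h import *
import pickle
im=cv2.imread('pics/w10.png');cv2.imwrite('pics/w10c.png',cv2.resize(im[120:260,220:380],None,fx=4.5,fy=4.2,interpolation=cv2.INTER_CUBIC))
W=pickle.load(open('W10.pkl','rb'))
c=[onz(W,p,.05) for p in [(257,182),(337,174),(341,214),(260,225)]]
c=np.array(c);print(c.round(4),c.mean(0))
d=lambda i,j:(np.linalg.norm(c[i]-c[j]).round(4),np.degrees(np.arctan2(*(c[j]-c[i])[[1,0]])).round(1))
print(d(0,1),d(3,2),d(0,3),d(1,2))
E
```

```text
[[ 0.4541 -0.0543  0.05  ]
 [ 0.4744  0.0258  0.05  ]
 [ 0.5166  0.0173  0.05  ]
 [ 0.4987 -0.068   0.05  ]] [ 0.48593238 -0.01978763  0.05      ]
(np.float64(0.0827), np.float64(75.8)) (np.float64(0.0871), np.float64(78.1)) (np.float64(0.0466), np.float64(-17.0)) (np.float64(0.043), np.float64(-11.5))
```

View pics/w10c.png

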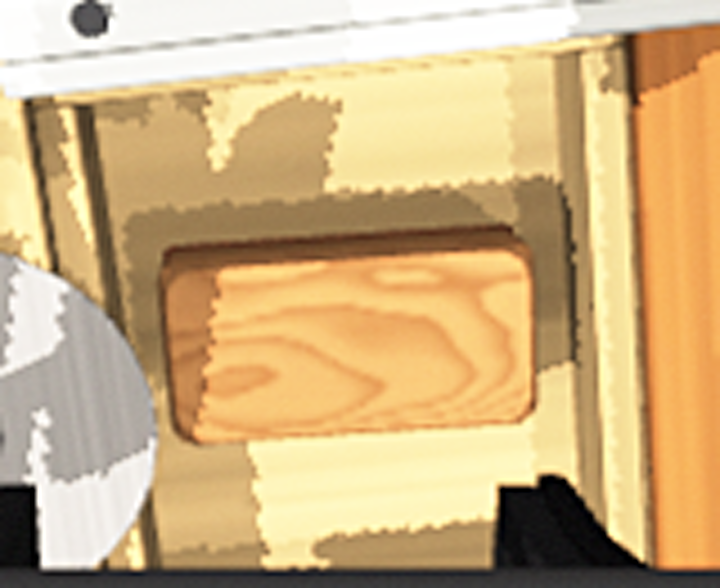

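```bash
python3 - <<'E'
from h import *
import pickle
W=pickle.load(open('W10.pkl','rb'))
c=np.array([onz(W,p,.05) for p in [(257.1,183.8),(337.8,178.3),(338.9,219.5),(260,224.8)]]);print(c.round(4),c.mean(0),W[1])
d=lambda i,j:(np.linalg.norm(c[i]-c[j]).round(4),np.degrees(np.arctan2(*(c[j]-c[i])[[1,0]])).round(1))
print(d(0,1),d(3,2),d(0,3),d(1,2)); print(ray(W,(299,201))[1])
E
python3 go.py .488 -.021 .17 -13.1
```

```text
[[ 0.4559 -0.0549  0.05  ]
 [ 0.4789  0.0253  0.05  ]
 [ 0.5216  0.0134  0.05  ]
 [ 0.4984 -0.0679  0.05  ]] [ 0.4887264  -0.02101605  0.05      ] [ 0.4161653  -0.01677376  0.34918748]
(np.float64(0.0834), np.float64(74.0)) (np.float64(0.0845), np.float64(74.1)) (np.float64(0.0445), np.float64(-17.0)) (np.float64(0.0444), np.float64(-15.6))
[ 0.23332356 -0.01068324 -0.97234047]
t 18.55 pos [ 0.4795 -0.0399  0.1746] xang 70.0 zax [-0. -0. -1.] F [0.1 0.3 0.6] gw 6.05
dp cm [2.07 0.15 0.45]
rot [0.   0.   1.45]
```

```bash
python3 -m crank '{"dp":[[2.2,0.4,0],[0,0,0],[0,0,0],[0,0,0],[0,0,0],[0,0,0],[0,0,0],[0,0,0]],"delta_rot":[[0,0,0],[0,0,0.149],[0,0,0.149],[0,0,0.149],[0,0,0.149],[0,0,0.149],[0,0,0.149],[0,0,0.149]]}' 7
python3 -m crank '{"dp":[[0,0,0],[0,0,0],[0,0,0],[0,0,0],[0,0,1],[0,0,1],[0,0,0],[0,0,0]],"delta_rot":[[0,0,0.149],[0,0,0.149],[0,0,0.149],[0,0,0.01],[0,0,0],[0,0,0],[0,0,0],[0,0,0]]}' 7
python3 go.py .492 -.021 .17 -15.8
python3 - <<'E'
from h import *
W=cam('wrist');snap('wrist','w11.png');print(ctrl.get_state()['position'])
import pickle;pickle.dump(W,open('W11.pkl','wb'))
im=snap('side','s11.png')
cv2.imwrite('pics/s11c.png',np.clip((cv2.resize(im[150:260,215:325],None,fx=5.4,fy=5.4,interpolation=cv2.INTER_CUBIC)/180.)**.7*255,0,255).astype(np.uint8))
E
```

```text
time: 19.35
position: [0.4912, -0.02, 0.1745]
tool_rot: [-3.13, -0.271, 0.0]
ft_force: [0.0, -0.2, 0.1]
grip_width: 0.802
time: 20.15
position: [0.4902, -0.0215, 0.154]
tool_rot: [3.111, -0.437, -0.002]
ft_force: [-0.4, -0.6, 0.6]
grip_width: 0.805
t 20.15 pos [ 0.4902 -0.0215  0.154 ] xang -15.99 zax [-0.001 -0.    -1.   ] F [-0.4 -0.6  0.6] gw 7.01
dp cm [ 0.16 -0.1  -1.6 ]
rot [ 0.001  0.001 -0.003]
[ 0.49056384 -0.02154821  0.1544534 ]
```

View pics/w11.png

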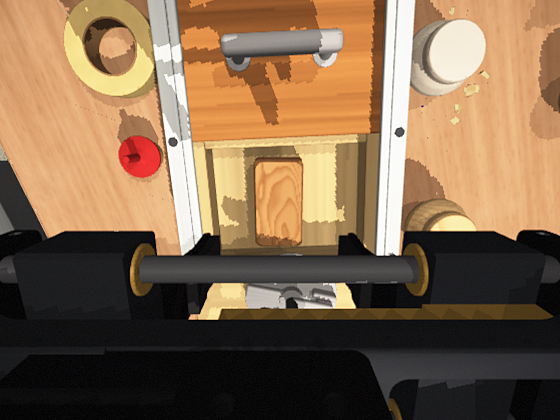

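View pics/s11c.png

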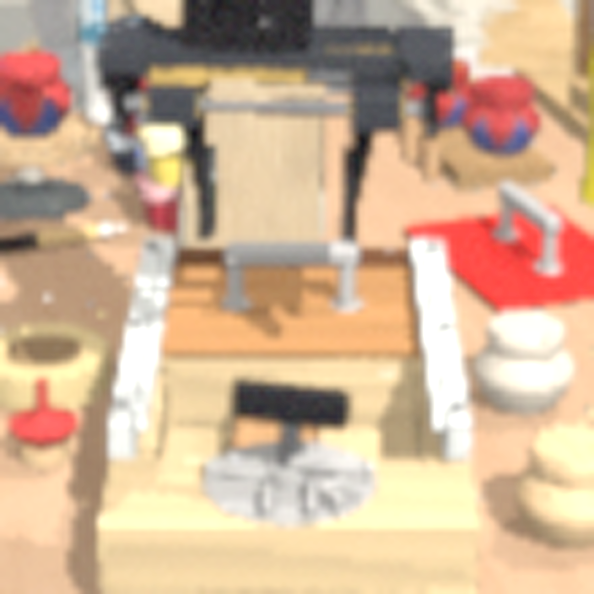

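```bash
python3 - <<'E'
from h import *
import pickle
W=pickle.load(open('W11.pkl','rb'))
for b in (0,.02,.027):
    V=(W[0],W[1]+[0,0,b],W[2])
    c=np.array([onz(V,p,.05) for p in [(255,163),(302,163),(302,246),(255,246)]]);print(b,c.mean(0).round(4),np.linalg.norm(c[0]-c[1]).round(4),np.linalg.norm(c[0]-c[3]).round(4))
S=cam('side')
p=np.array([.4906,-.0215,.1545]);print('tip pred',proj(S,p-[0,0,.019]),'obs',(215+(207+352)/2/5.4,150+238/5.4))
for dz in (0,.005,.01,.015): print(dz,proj(S,p+[0,0,dz]+np.array([-.0025,-.0092,0])))
E
```

```text
0 [ 0.4888 -0.0233  0.05  ] 0.0445 0.0839
0.02 [ 0.4874 -0.0281  0.05  ] 0.0477 0.0899
0.027 [ 0.4869 -0.0297  0.05  ] 0.0488 0.092
tip pred [266.09631378 202.22139616] obs (266.75925925925924, 194.07407407407408)
0 [265.97673575 197.62163489]
0.005 [265.97909787 196.07366864]
0.01 [265.98146824 194.52029627]
0.015 [265.98384691 192.96148942]
```

```bash
python3 -m crank '{"dp":[[-0.1,0,2],[0,0,2.5],[0,0,2.5],[0,0,2],[0,0,1.5],[0,0,0.7],[0,0,0],[0,0,0]],"delta_rot":[[0,0,0],[0,0,0],[0,0,0],[0,0,0],[0,0,0],[0,0,0],[0,0,0],[0,0,0]]}' 7
python3 go.py .4895 -.022 .018 -15.9
python3 - <<'E'
from h import *
snap('wrist','w12.png')
im=snap('side','s12.png')
cv2.imwrite('pics/s12c.png',np.clip((cv2.resize(im[150:260,215:325],None,fx=5.4,fy=5.4,interpolation=cv2.INTER_CUBIC)/180.)**.7*255,0,255).astype(np.uint8))
E
```

```text
time: 21.05
position: [0.4904, -0.0213, 0.0434]
tool_rot: [-3.111, 0.438, -0.002]
ft_force: [0.4, 0.0, -0.7]
grip_width: 0.807
t 21.05 pos [ 0.4904 -0.0213  0.0434] xang -16.04 zax [ 0.001  0.    -1.   ] F [ 0.4  0.  -0.7] gw 7.02
dp cm [-0.07  0.1   2.54]
rot [-0.001 -0.001 -0.002]
```

View pics/w12.png

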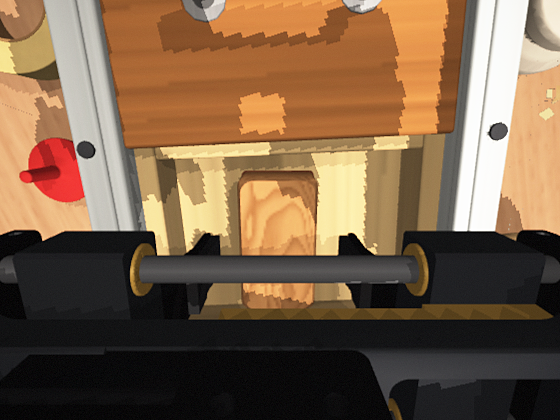

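View pics/s12c.png

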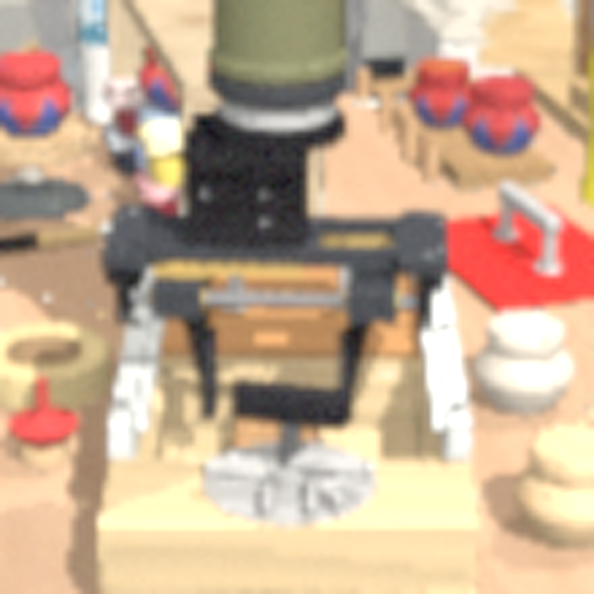

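```bash
python3 -m crank '{"dp":[[0,0.1,0.5],[0,0,0.5],[0,0,0.5],[0,0,0.4],[0,0,0.3],[0,0,0],[0,0,0],[0,0,0]],"delta_rot":[[0,0,0],[0,0,0],[0,0,0],[0,0,0],[0,0,0],[0,0,0],[0,0,0],[0,0,0]]}' 7
python3 go.py .4895 -.022 .018 -15.9
python3 - <<'E'
from h import *
im=snap('side','s13.png')
cv2.imwrite('pics/s13c.png',np.clip((cv2.resize(im[150:260,215:325],None,fx=5.4,fy=5.4,interpolation=cv2.INTER_CUBIC)/180.)**.7*255,0,255).astype(np.uint8))
E
```

```text
time: 21.95
position: [0.4896, -0.0222, 0.0208]
tool_rot: [-3.111, 0.438, -0.001]
ft_force: [-0.9, 1.5, -0.1]
grip_width: 0.803
t 21.95 pos [ 0.4896 -0.0222  0.0208] xang -16.04 zax [ 0.  0. -1.] F [-0.9  1.5 -0.1] gw 6.99
dp cm [-0.02 -0.02  0.28]
rot [-0.    -0.    -0.002]
```

View pics/s13c.png

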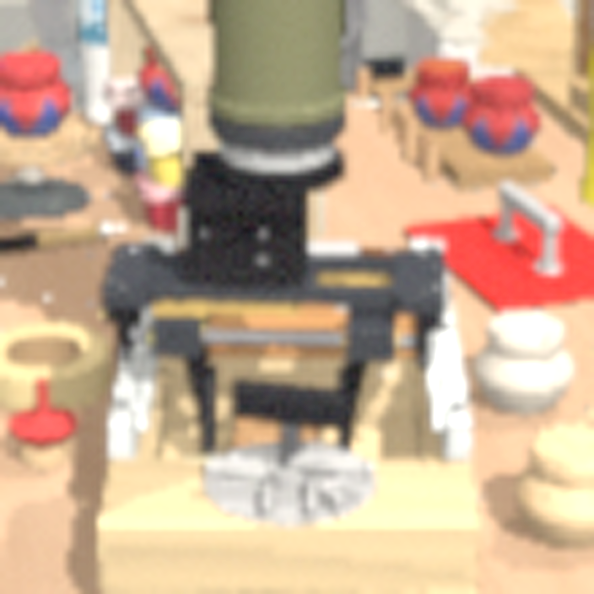

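```bash
python3 -m crank '{"dp":[[0,0,0.2],[0,0,0],[0,0,0],[0,0,0],[0,0,0],[0,0,0],[0,0,0],[0,0,0]],"delta_rot":[[0,0,0],[0,0,0],[0,0,0],[0,0,0],[0,0,0],[0,0,0],[0,0,0],[0,0,0]]}' 0 25
python3 go.py .4895 -.022 .018 -15.9
```

```text
time: 22.8
position: [0.4894, -0.0222, 0.0187]
tool_rot: [-3.111, 0.438, -0.0]
ft_force: [0.3, 0.2, -0.5]
grip_width: 0.549
t 22.8 pos [ 0.4894 -0.0222  0.0187] xang -16.04 zax [ 0.  0. -1.] F [ 0.3  0.2 -0.5] gw 4.78
dp cm [ 0.   -0.02  0.07]
rot [-0.    -0.    -0.002]
```

```bash
python3 -m crank '{"dp":[[0,0,-0.5],[0,0,-1],[0,0,-2],[0,0,-2.5],[0,0,-2.5],[0,0,-2.5],[0,0,-2],[0,0,-1]],"delta_rot":[[0,0,0],[0,0,0],[0,0,0],[0,0,0],[0,0,0],[0,0,0],[0,0,0],[0,0,0]]}'
python3 go.py .483 -.314 .16 1.2
python3 - <<'E'
from h import *
im=snap('side','s14.png')
cv2.imwrite('pics/s14c.png',im[100:300,170:370])
E
```

```text
time: 23.6
position: [0.4906, -0.0223, 0.1615]
tool_rot: [-3.109, 0.438, -0.006]
ft_force: [0.2, -0.8, -0.7]
grip_width: 0.551
t 23.6 pos [ 0.4906 -0.0223  0.1615] xang -16.05 zax [ 0.004  0.001 -1.   ] F [ 0.2 -0.8 -0.7] gw 4.79
dp cm [ 7.33 28.24  0.12]
rot [-0.001 -0.004 -0.301]
```

View pics/s14c.png

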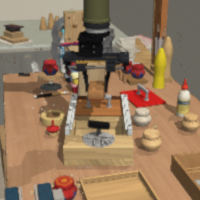

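```bash
python3 -m crank '{"dp":[[0.6,2.2,0],[1,4,0],[1.1,4.3,0],[1.1,4.3,0],[1.1,4.3,0],[1.1,4.3,0],[0.8,3,0],[0.5,1.8,0]],"delta_rot":[[0,0,0],[0,0,0],[0,0,0],[0,0,0],[0,0,0],[0,0,0],[0,0,0],[0,0,0]]}'
python3 -m crank '{"dp":[[0,0,0],[0,0,0],[0,0,0],[0,0,2],[0,0,2],[0,0,2],[0,0,1.5],[0,0,0]],"delta_rot":[[0,0,-0.12],[0,0,-0.12],[0,0,-0.06],[0,0,0],[0,0,0],[0,0,0],[0,0,0],[0,0,0]]}'
python3 go.py .483 -.314 .005 1.2
python3 - <<'E'
from h import *
snap('wrist','w15.png')
im=snap('side','s15.png')
cv2.imwrite('pics/s15c.png',cv2.resize(im[200:340,210:370],None,fx=4,fy=4,interpolation=cv2.INTER_CUBIC))
E
```

```text
time: 24.45
position: [0.48, -0.3167, 0.1579]
tool_rot: [3.109, -0.444, -0.002]
ft_force: [-0.2, -0.3, -0.0]
grip_width: 0.547
time: 25.25
position: [0.4797, -0.3122, 0.0809]
tool_rot: [-3.139, -0.031, 0.008]
ft_force: [-0.1, -0.4, 0.1]
grip_width: 0.549
t 25.25 pos [ 0.4797 -0.3122  0.0809] xang 1.14 zax [-0.005  0.002 -1.   ] F [-0.1 -0.4  0.1] gw 4.78
dp cm [0.36 0.2  7.59]
rot [-0.002  0.005 -0.001]
```

View pics/w15.png

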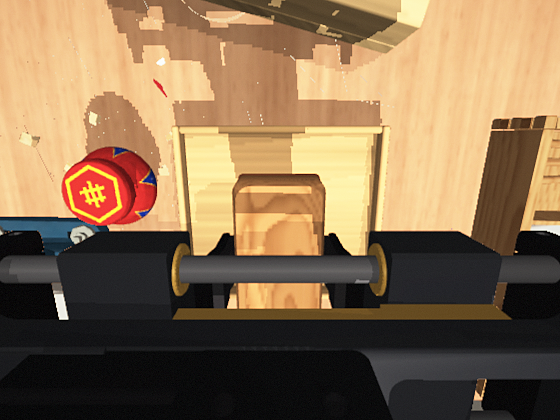

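View pics/s15c.png

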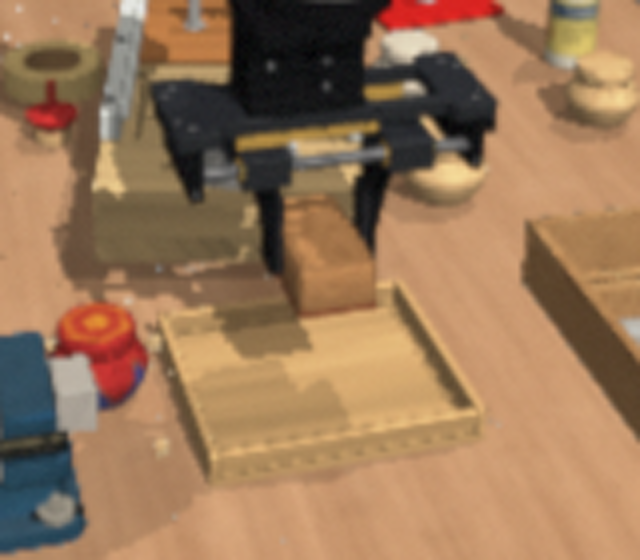

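```bash
python3 -m crank '{"dp":[[0.35,0.2,1],[0,0,1.5],[0,0,1.5],[0,0,1.3],[0,0,1],[0,0,0.6],[0,0,0.3],[0,0,0]],"delta_rot":[[0,0,0],[0,0,0],[0,0,0],[0,0,0],[0,0,0],[0,0,0],[0,0,0],[0,0,0]]}'
python3 go.py .483 -.314 .005 1.2
```

```text
time: 26.15
position: [0.4851, -0.3153, 0.0114]
tool_rot: [-3.141, -0.031, 0.0]
ft_force: [-0.6, -0.5, -0.5]
grip_width: 0.549
t 26.15 pos [ 0.4851 -0.3153  0.0114] xang 1.14 zax [-0.  0. -1.] F [-0.6 -0.5 -0.5] gw 4.77
dp cm [-0.21 -0.14  0.64]
rot [-0.     0.    -0.001]
```

```bash
python3 -m crank '{"dp":[[0,0,0.2],[0,0,0.2],[0,0,0.15],[0,0,0],[0,0,0],[0,0,0],[0,0,0],[0,0,0]],"delta_rot":[[0,0,0],[0,0,0],[0,0,0],[0,0,0],[0,0,0],[0,0,0],[0,0,0],[0,0,0]]}'
python3 go.py .483 -.314 .005 1.2
python3 - <<'E'
from h import *
im=snap('side','s16.png')
cv2.imwrite('pics/s16c.png',cv2.resize(im[200:340,210:370],None,fx=4,fy=4,interpolation=cv2.INTER_CUBIC))
E
```

```text
time: 26.95
position: [0.4852, -0.3153, 0.0062]
tool_rot: [-3.141, -0.032, -0.0]
ft_force: [0.1, 0.3, -0.5]
grip_width: 0.549
t 26.95 pos [ 0.4852 -0.3153  0.0062] xang 1.15 zax [ 0.  0. -1.] F [ 0.1  0.3 -0.5] gw 4.78
dp cm [-0.22 -0.14  0.12]
rot [-0.    -0.    -0.001]
```

View pics/s16c.png

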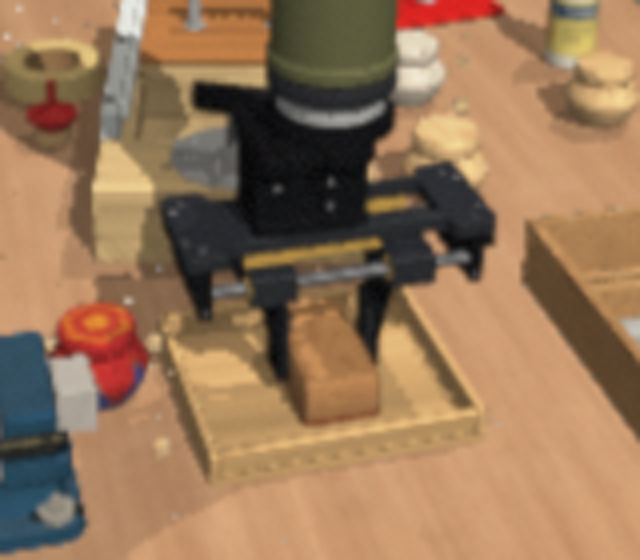

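```bash
python3 -m crank '{"dp":[[0,0,0.1],[0,0,0.05],[0,0,0],[0,0,0],[0,0,0],[0,0,0],[0,0,0],[0,0,0]],"delta_rot":[[0,0,0],[0,0,0],[0,0,0],[0,0,0],[0,0,0],[0,0,0],[0,0,0],[0,0,0]]}'
```

```text
time: 27.8
position: [0.4852, -0.3153, 0.0047]
tool_rot: [-3.141, -0.031, -0.0]
ft_force: [0.3, 1.5, 1.8]
grip_width: 0.549
```

Contact at a reading of 0.0047, just as predicted. I'll release, rise, and move clear.

```bash
python3 -m crank '{"dp":[[0,0,0],[0,0,0],[0,0,0],[0,0,0],[0,0,-1],[0,0,-2],[0,0,-3],[0,0,-3]],"delta_rot":[[0,0,0],[0,0,0],[0,0,0],[0,0,0],[0,0,0],[0,0,0],[0,0,0],[0,0,0]]}' 7
python3 -m crank '{"dp":[[0,0,-3],[0,0,-3],[0,0,-3],[0,3,-1],[0,4,0],[0,4,0],[0,3,0],[0,0,0]],"delta_rot":[[0,0,0],[0,0,0],[0,0,0],[0,0,0],[0,0,0],[0,0,0],[0,0,0],[0,0,0]]}' 7
python3 - <<'E'
from h import *
print(ctrl.get_state()['position'],ctrl.get_state()['ft_force'])
snap('wrist','w17.png');im=snap('top','t17.png');cv2.imwrite('pics/t17c.png',cv2.resize(im[140:320,190:450],None,fx=3,fy=3,interpolation=cv2.INTER_CUBIC))
im=snap('side','s17.png')
cv2.imwrite('pics/s17c.png',cv2.resize(im[180:330,200:360],None,fx=4,fy=4,interpolation=cv2.INTER_CUBIC))
E
```

```text
time: 28.6
position: [0.4849, -0.3154, 0.0961]
tool_rot: [3.141, 0.031, -0.0]
ft_force: [0.0, -0.5, 0.1]
grip_width: 0.803
time: 29.4
position: [0.4853, -0.4604, 0.1951]
tool_rot: [3.138, 0.021, -0.003]
ft_force: [0.3, -0.0, -0.4]
grip_width: 0.804
[ 0.48525577 -0.46044565  0.19508512] [ 0.32347214 -0.01107351 -0.380814  ]
```

View pics/t17c.png

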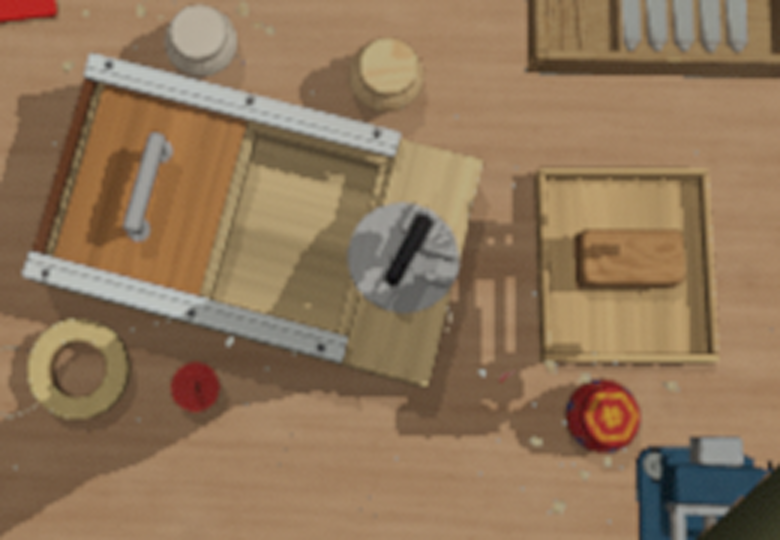

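View pics/s17c.png

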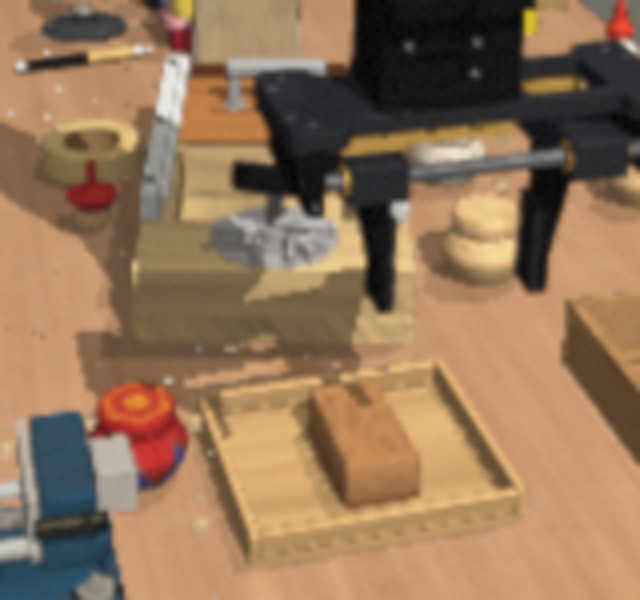

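```bash
python3 - <<'E'
from h import *
T=cam('top')
f=lambda x,y:(190+(x+.5)/3-.5,140+(y+.5)/3-.5)
a,b=onz(T,f(424,213),.118),onz(T,f(393,283),.118);print(a,b,np.degrees(np.arctan2(*(a-b)[[1,0]])),np.linalg.norm(a-b))
a,b=onz(T,f(160,135),.110),onz(T,f(133,236),.110);m=(a+b)/2;print('hatch bar',m,np.linalg.norm(m[:2]-[.498,-.024]))
print('block',onz(T,f(631,258),.036))
F=lambda n,im:im
g=lambda p,z:onz(T,f(*p),z).round(4)
print('tape',g((77,368),.024),'hex',g((610,416),.054),'jb',g((389,64),.058),'jp',g((200,30),.056),'top',g((196,387),.05))
import cv2
a=cv2.imread('pics/t17.png')[140:320,190:450].astype(int);b=cv2.imread('pics/top0.png')[140:320,190:450].astype(int)
E
```

```text
[ 0.50643936 -0.1268201   0.118     ] [ 0.44972381 -0.1027634   0.118     ] -22.98490975920192 0.06160664325953453
hatch bar [0.52525862 0.09722104 0.11      ] 0.12424803414338297
block [ 0.48527276 -0.31334836  0.036     ]
tape [0.379  0.1622 0.024 ] hex [ 0.3506 -0.2882  0.054 ] jb [ 0.6471 -0.1017  0.058 ] jp [0.675  0.0642 0.056 ] top [0.3652 0.0561 0.05  ]
```

```bash
python3 -c "
from bench import ctrl
print(ctrl.close_job(), ctrl.get_state()['time'])"
```

```text
the job is handed in; nothing more can be done
the job is handed in; nothing more can be done
```

I finished the job in the order asked and handed it in at about 30 s.

**What I did**
- **T-handle:** pulled up 15 mm, turned 75.6° counter-clockwise, then lowered and released. The spring pull read 6.4 N at the bottom and the side picture shows it seated in the free notch.
- **Hatch:** lifted 12 mm by its steel bar, slid about 129 mm by the robot's reading, and left lying on the parking deck.
- **Sanding block:** gripped at 48 mm, taken out, and laid flat on the tray floor.

**Last checks from the top and side pictures**
- **Well and hatch:** the well is fully uncovered, with a strip of rim showing beside the hatch.
- **Block:** it lies flat, near the middle of the tray at (0.485, -0.313).
- **Other things:** the listed ones all measured within about 4 mm of where they started, which is the accuracy of the measurement.
- **Robot:** it is clear of everything, with no contact force.

**What failed or disagreed**
- **First grasp:** the jaws shut above the T-handle. The pictures showed the fingertips about 30 mm higher than the TCP reading plus the 19 mm nose length gives, so I worked from the pictures after that. Contact on the tray floor then came exactly at the predicted reading.
- **Hatch slide:** the top picture gave 124 mm against the robot's 129 mm. Either is past the 120 mm needed.
- **Handle angle:** the top picture gave about 78–80° against 75.6° measured by the wrist. I put this down to pixel error and the play in the notch.

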